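# Charge the bead mill and hold its inspection door at the pointer

## Robot

A 6-joint arm with a two-finger parallel gripper is mounted at the origin on a cart in front of the work surface, level with it; the furniture and walls round the work are solid. World frame = base frame: x ahead of the robot, y to its left, z up, the work surface at z = 0. Lengths are in m, angles in degrees, forces in N, time in s.
With the tool pointing down it reaches from about 0.275 to 0.725 m from the base axis. Payload 5.6 kg.
Tool frame: the origin (TCP) lies at the very end of the fingers, on their centre line; the grasp point (between the pads) lies 19 mm behind it; z points along the fingers, x is the direction in which the jaws open and shut, and the axes are right-handed (so a half turn about z gives the same grasp; the last joint's range is limited). The gripper opens to 85 mm and grips with 20 to 120 N. Pads are 22 mm wide; open, the fingers measure 114 mm over their backs; the gripper's body (76 mm by 85 mm) begins 54 mm behind the grasp point. The pads swing forward as they close: fully open they stand 13 mm farther back than shut.
Start: joints at [-50.443, 14.616, 6.199, 0, -81.583, -16.306], TCP at [0.217, -0.505, 0.231] pointing down, gripper open.
Joint ranges: [-168.99, 168.99], [-69.2, 112.95], [-62.41, 85.93], [-164.36, 98.24], [-168.68, -3.75], [-174.98, 174.98]. Speed limits (degrees/s): [147.25, 147.25, 180, 180, 180, 180].

## Interface

Orientations are given as [roll, pitch, yaw] about the fixed x, y, z axes, in that order (R = Rz(yaw) Ry(pitch) Rx(roll)).
In Python, from workcell import monitor, viewer, job_done gives the robot as it stands.
- The arm moves only by the tool move_arm, never from a script. Its argument "increments" is a list of rows, each an object with "delta_pos": the shift along the tool's x, y, z in cm, a list of three; "twist": the turn about the tool's z in rad. A call has 1 to 20 rows; each row shifts and turns the pose as measured when the row begins, along the tool's axes as they then stand; what a row does not reach is not made up. A row lasts 1/12 s, in which the tool goes at most 41.7 mm and 7.16 degrees, less where a joint would pass 70% of its speed; a pose out of reach is approached as far as the arm can. A call is refused whole if a number of a shift passes 4.17 or a number of a turn 0.125, either way. A call with a gripper value outside its range is refused whole. "fingers" is the finger opening in cm, from 0 to 8.54, set as the call begins (left out, the last holds). The fingers move at their own pace and stop on an object; "grip_force" is the grip in N (left out, the last holds). Time passes only in rows, so rows that do not move let the fingers close. It gives the time, the measured TCP pose, the force and the opening at its end, in the units of the state.
- monitor.observe(): the state, without advancing time (a new reading comes with each control period).
- viewer.capture(name): name is "scene" or "top"; returns a dict with "pixels" (480x640x3 uint8, red, green, blue), "fx", "fy", "cx", "cy" (pixels), "camera_from_world" (4x4, takes a point from world to camera coordinates). Camera axes: x right, y up, looking along -z (the intrinsics and any distortion apply to the point x, -y, -z); pixel columns grow to the right and rows downward; lengths in m; the calibration is good to about 2 mm. A picture is of the moment at which its call begins. There is no depth.
- job_done(): hands the job in, once; it reports no verdict.
The state is a dict: "time": time; "joint_pos": joint angles; "qd": joint speeds; "joint_torque": joint torques, N m; "tcp_pos": TCP position; "tcp_rot": TCP orientation; "ft_force": force on the tool from outside, world axes, zero at the start; "torque": the same for the moment, N m; "width": finger opening in m.
Only numpy, scipy, OpenCV 4.12 (cv2) and the standard library are available. Lean on these libraries where they do the work, as an engineer would, in place of code of your own. Each camera call takes 0.05 s, during which the arm holds its last target.

## Task

Take the scoop by its blue handle and pour all five white grinding balls through the steel funnel into the mill, keeping the mill's door shut until they are all in, then set the scoop down upright on the bench and let go of it. Then lift the mill's clear inspection door by its black knob until the door lies in line with the red pointer, and finish while still holding it there so that I can look inside: the door falls shut if let go. Leave the other things on the bench where they are.

Things in the scene. Friction and masses are not known exactly. Their poses are not given: they have to be found in the camera images.
- mill: the mill: a fixed grey casing 150 mm deep (x), 220 mm wide (y), 80 mm high, clear front; origin: middle of its underside; x from the front (knob side) to the hinge side, y left, z up. The funnel stands on the left half of its top, the door covers the right half. Under both is one hollow chamber; its floor slopes so that balls from the funnel roll to the right, under the door
- funnel_mouth (a point): centre of the round mouth of the fixed steel funnel, level with its rim, 61 mm above the casing's top; mouth 110 mm across inside, 115 mm outside, narrowing to a 42 mm neck 52 mm below the rim; axes as the mill's; the casing's middle lies 25 mm to -x and 57 mm to -y of this point
- door_hinge (a point): point on the door's level hinge axis (along the mill's y), at mid-width of the door, near the far edge of the casing's top, 83 mm above the bench; axes as the mill's
- door (a joint): angle of the inspection door (clear panel in a steel frame, 145 mm long, 104 mm wide), rad: 0 = shut and level, grows as the knob edge lifts, stop at 1.35; it turns freely and falls shut if let go (1 to 1.5 N at the knob holds it)
- door_knob (a point): centre of the black knob on a stalk in front of the door's near edge: a cylinder 22 mm across, 28 mm long, parallel to the hinge, 175 mm from the hinge axis, 30 mm in front of the casing when shut, nothing below it. Axes turn with the door: x from knob to hinge, y along the hinge. Gripped on its flat ends it can pivot between the fingers as the door swings
- pointer (a joint): angle of the red pointer on the white quadrant at the right end of the mill, rad, in the same sense and from the same zero as the door: in line when both angles are equal. It differs from run to run (0.6 to 1.0) and stays where it is set
- pointer_tip (a point): tip of the red pointer (beside the door's right edge), 140 mm from the hinge axis; axes turn with the pointer: x from tip to hinge
- scoop_handle (a point): grip point in the scoop's upright blue handle, 62 mm above its underside; handle 28 mm along scoop x, 16 mm thick (y), top 23 mm above this point. Scoop axes: x to the spout, z up. The pan runs 17 to 113 mm ahead of this point, 52 mm wide, walls ending 20 mm below it; floor rises 0.2 rad to the spout, so the balls stay at the rear until it is tipped down by more
- scoop_spout (a point): middle of the spout's floor edge, where the balls leave: 113 mm ahead of (x) and 38 mm below the grip point; spout open in front, 46 mm wide; with the spout tipped down by 0.55 rad all the balls have rolled out; scoop axes
- scoop: the whole steel scoop, 127 x 52 x 85 mm, 0.24 kg with the balls; origin: on its underside, 61 mm ahead of and 62 mm below the grip point; x to the spout, z up
- ball0_center (a point): centre of white ceramic grinding ball 1 of 5, 14 mm in diameter, 12 g, in the scoop at the start
- ball1_center (a point): centre of white ceramic grinding ball 2 of 5, 14 mm in diameter, 12 g, in the scoop at the start
- ball2_center (a point): centre of white ceramic grinding ball 3 of 5, 14 mm in diameter, 12 g, in the scoop at the start
- ball3_center (a point): centre of white ceramic grinding ball 4 of 5, 14 mm in diameter, 12 g, in the scoop at the start
- ball4_center (a point): centre of white ceramic grinding ball 5 of 5, 14 mm in diameter, 12 g, in the scoop at the start
- foil_7: foil-wrapped flask, 137 mm tall, about 60 mm wide, at the back right of the bench; origin: centre of its underside; leave alone
- flask_amber_4: small conical glass flask with a pale amber filling, 52 mm wide, 85 mm tall, at the right; origin: centre of its underside; leave alone
- rubber_bulb: red rubber pipette bulb, 51 mm wide, 76 mm tall, behind the mill; origin: centre of its underside; leave alone
- tip_box: clear box of yellow pipette tips, 92 x 122 x 77 mm, at the front left; origin: centre of its underside; leave alone
Not all that is in view belongs to the job. What is shaped like the scoop but pink or turquoise is not meant.

How it is judged:
By the outcome, as a careful person would: the job done as asked, in the order asked, and still so for the second after the job is handed in, while the arm keeps its last pose, push and grip.
It also fails if it takes over 69 s, if anything falls off the work surface, if the arm or the gripper's body presses on something with over 40 N, if the wrist force passes 120 N, or if a joint passes its speed limit or range.

## Working session

There is one attempt and no reset: what is moved stays moved. The work goes in short steps, Python scripts to look and compute and a tool call to move; the robot and the scene stay as the last step left them, time stands still between calls to the robot, and variables do not carry over. Pictures are saved under pics/ and viewed, and the job is handed in when it is done.

Besides the shell and the picture viewer there is one more tool, called after ">>>" as name(argument=value, ...) on one line, values as JSON. move_arm: Moves the arm, as the interface text tells. Its arguments: {"type":"object","properties":{"increments":{"type":"array"},"fingers":{"type":"number"},"grip_force":{"type":"number"}},"required":["increments"]}

```bash
mkdir -p pics; ls; cat > h.py <<'E'
import numpy as np, cv2
from workcell import monitor, viewer, job_done
def cap(name,fn):
    d=viewer.capture(name); cv2.imwrite('pics/'+fn+'.png',d['pixels'][:,:,::-1])
    np.savez('pics/'+fn+'.npz',**{k:np.array(v) for k,v in d.items()}); return d
E
python3 - <<'E'
from h import *
for n in('scene','top'):
    d=cap(n,n+'0'); print(n,[(k,d[k]) for k in d if k!='pixels'])
print(monitor.observe())
E
```

```text
pics
scene [('fx', 501.1266069110939), ('fy', 501.1266069110939), ('cx', 318.7658302819156), ('cy', 239.5665492006633), ('camera_from_world', array([[ 0.91148034, -0.4113239 , -0.00402954, -0.54184636],
       [ 0.25039461,  0.54704105,  0.79877946, -0.15345545],
       [-0.32635276, -0.72908075,  0.60161045, -1.65551992],
       [ 0.        ,  0.        ,  0.        ,  1.        ]]))]
top [('fx', 481.7581519638259), ('fy', 481.7581519638259), ('cx', 323.7544071289333), ('cy', 236.22787519163495), ('camera_from_world', array([[-0.32187315, -0.94677284,  0.00434246,  0.04320231],
       [ 0.9171977 , -0.31067436,  0.24945907, -0.56892932],
       [-0.23483198,  0.08427707,  0.96837561, -1.92092274],
       [ 0.        ,  0.        ,  0.        ,  1.        ]]))]
{'time': 0.1, 'joint_pos': array([-5.04441400e+01,  1.46513029e+01,  6.13873271e+00, -2.39983319e-02,
       -8.15812944e+01, -1.63072827e+01]), 'qd': array([0.0465093 , 0.00515959, 0.16634722, 0.06504288, 0.07252854,
       0.04533108]), 'joint_torque': array([-3.59199432e-03, -3.87607312e+01,  2.38472146e+01,  5.37794575e+00,
       -3.79583129e-03, -2.87180882e-06]), 'tcp_pos': array([ 0.2169913 , -0.50492444,  0.23047602]), 'tcp_rot': array([-1.79996423e+02, -9.67533234e-02,  1.13245041e+02]), 'ft_force': array([-0.83236977,  0.53231146, -0.08114674]), 'torque': array([0.0330231 , 0.00209368, 0.00715848]), 'width': 0.08531974472040749}
```

View pics/scene0.png

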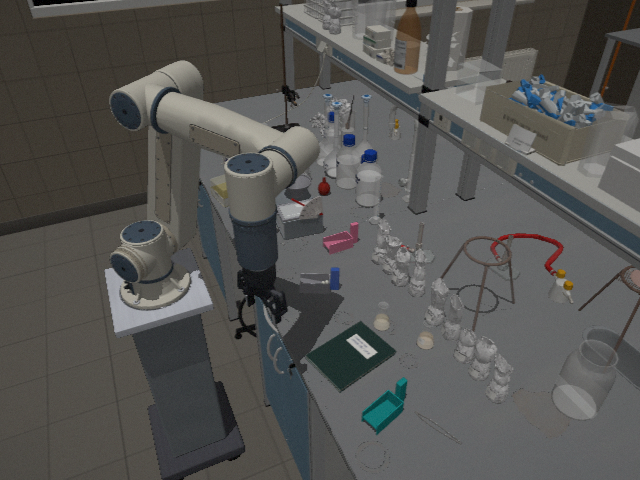

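View pics/top0.png

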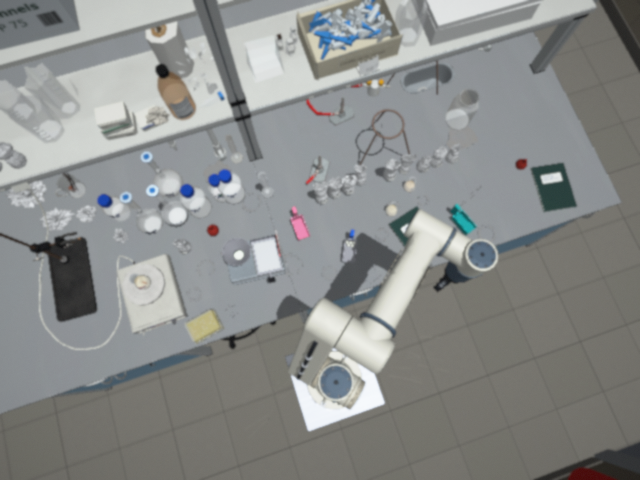

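```bash
cat >> h.py <<'E'
def crop(fn,x0,y0,w,h,s,out):
    im=cv2.imread('pics/'+fn+'.png')[y0:y0+h,x0:x0+w]
    im=cv2.resize(im,None,fx=s,fy=s,interpolation=cv2.INTER_CUBIC)
    st=10
    for x in range((x0+st-1)//st*st,x0+w,st):
        cv2.line(im,(int((x-x0+.5)*s),0),(int((x-x0+.5)*s),6),(0,0,255),1)
        if x%20==0: cv2.putText(im,str(x),(int((x-x0+.5)*s)-10,18),0,.4,(0,0,255),1)
    for y in range((y0+st-1)//st*st,y0+h,st):
        cv2.line(im,(0,int((y-y0+.5)*s)),(6,int((y-y0+.5)*s)),(0,0,255),1)
        if y%20==0: cv2.putText(im,str(y),(8,int((y-y0+.5)*s)+4),0,.4,(0,0,255),1)
    cv2.imwrite('pics/'+out+'.png',im)
E
python3 - <<'E'
from h import *
crop('scene0',260,180,110,125,4.8,'c1')
crop('top0',215,190,160,110,5,'c2')
E
```

```text
(no output)
```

View pics/c1.png

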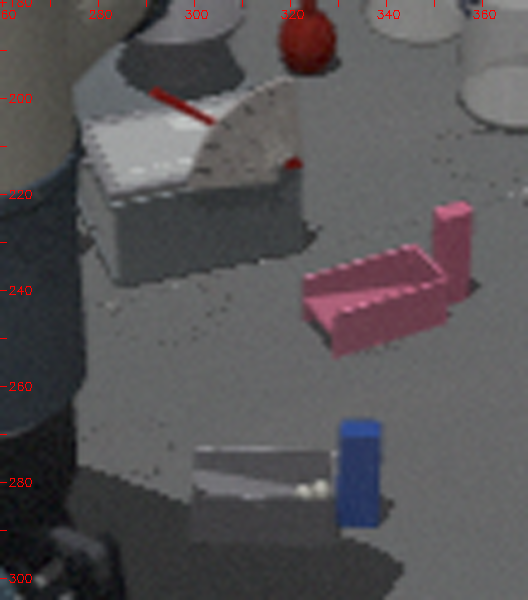

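View pics/c2.png

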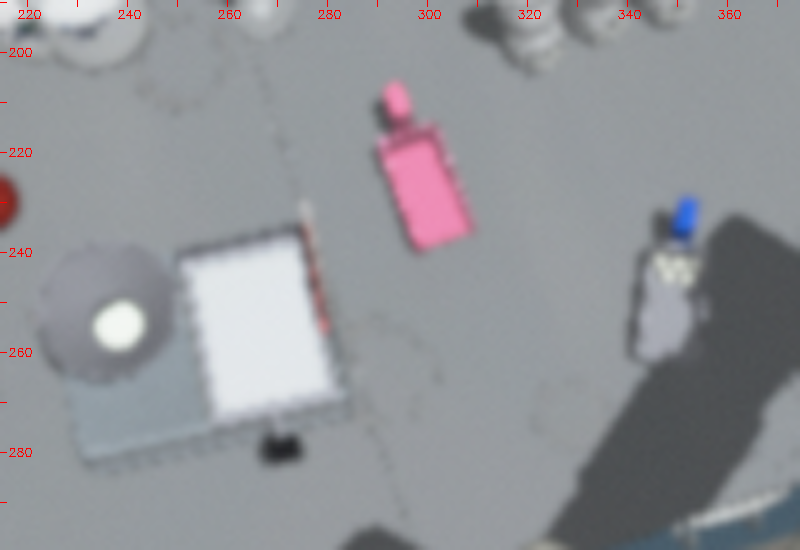

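```bash
cat >> h.py <<'E'
from scipy.optimize import least_squares
from scipy.spatial.transform import Rotation as Rt
def load(fn): return dict(np.load('pics/'+fn+'.npz'))
def proj(d,P):
    P=np.atleast_2d(P); T=d['camera_from_world']; c=P@T[:3,:3].T+T[:3,3]
    return np.c_[d['cx']+d['fx']*c[:,0]/-c[:,2], d['cy']+d['fy']*(-c[:,1])/-c[:,2]]
def back(d,uv,z):
    T=d['camera_from_world'];R=T[:3,:3];o=-R.T@T[:3,3]
    v=R.T@np.array([(uv[0]-d['cx'])/d['fx'],-(uv[1]-d['cy'])/d['fy'],-1.]); return o+v*(z-o[2])/v[2]
def pose(P,x,y,th):
    P=np.atleast_2d(np.array(P,float));c,s=np.cos(th),np.sin(th)
    return P@np.array([[c,-s,0],[s,c,0],[0,0,1]]).T+[x,y,0]
def fit(obs,x0):
    # obs: list of (d, uv, localP)
    f=lambda p:np.concatenate([(proj(d,pose(P,*p))[0]-uv) for d,uv,P in obs])
    r=least_squares(f,x0,loss='soft_l1'); return r.x,f(r.x).reshape(-1,2)
E
python3 - <<'E'
from h import *
t=load('top0');s=load('scene0')
print(back(t,(352,232),.085),back(s,(334,268),.085))
# scoop coarse: handle & spout
h=back(t,(352,232),.085);sp=back(t,(337,260),.04);th=np.arctan2(*(sp-h)[1::-1]);print(th)
o=[(t,(352.3,231.5),(-.061,0,.085)),
(s,(331,267.5),(-.047,.008,.085)),(s,(338,267.5),(-.075,.008,.085)),]
print(s['camera_from_world'][:3,:3].T@-s['camera_from_world'][:3,3],t['camera_from_world'][:3,:3].T@-t['camera_from_world'][:3,3])
k=back(t,(269,279),.083);hm=back(t,(236.5,255),.141);print('knob',k,'funnel',hm)
for u in((345,270),(301,235),(232,281)): print(back(t,u,.08))
E
```

```text
[ 0.52918423 -0.25677933  0.085     ] [ 0.53373348 -0.25322393  0.085     ]
2.3003326084493394
[-0.00797677 -1.34593564  1.11637175] [0.08463223 0.02604077 2.0019117 ]
knob [0.45249674 0.12462095 0.083     ] funnel [0.57394376 0.21482511 0.141     ]
[ 0.38947197 -0.17723309  0.08      ]
[ 0.58573251 -0.05407835  0.08      ]
[0.49306447 0.26795889 0.08      ]
```

```bash
cat > fit1.py <<'E'
from h import *
t=load('top0');s=load('scene0')
o=[(t,(352,233),(-.061,0,.085)),(t,(341.4,261.6),(.052,-.026,.042)),(t,(352.6,260),(.052,.026,.042)),
(s,(330.8,267.5),(-.047,-.008,.085)),(s,(339.2,267.5),(-.075,-.008,.085)),(s,(339.2,289.8),(-.075,.008,0.0)),
(s,(300.2,273.3),(.052,-.026,.042)),(s,(329.8,273.8),(-.044,-.026,.042)),(s,(299.6,293),(.052,.026,0)),(s,(329.8,293.5),(-.044,.026,0))]
p,r=fit(o,[.46,-.22,2.7]);print('scoop',p,np.degrees(p[2]));print(r.round(1).tolist());
print('grip',pose((-.061,0,.062),*p))
m=[(t,(284.6,269.6),(-.075,-.11,.08)),(t,(275,236),(.075,-.11,.08)),(t,(232.6,282),(-.075,.11,.08)),(t,(271,279.4),(-.105,-.055,.083)),(t,(236.6,252.4),(.025,.057,.141)),
(s,(260+110/4.8,180+190/4.8),(-.075,-.11,.08)),(s,(260+118/4.8,180+285/4.8),(-.075,-.11,0)),(s,(260+302/4.8,180+240/4.8),(.075,-.11,0))]
q,r=fit(m,[.5,.1,0.3]);print('mill',q,np.degrees(q[2]));print(r.round(1).tolist())
print('funnel',pose((.025,.057,.141),*q),'knob',pose((-.105,-.055,.083),*q))
np.savez('fit.npz',p=p,q=q)
E
python3 fit1.py
```

```text
scoop [ 0.48027756 -0.23018322  2.6751112 ] 153.2725816781444
[[-0.3, -2.3], [0.1, -3.0], [1.4, 0.3], [-0.3, -0.5], [0.1, -0.3], [-0.5, 0.5], [0.1, -0.5], [-0.2, -0.3], [-0.1, 0.1], [-0.7, 0.4]]
grip [[ 0.53476009 -0.25761775  0.062     ]]
mill [ 0.55789952  0.1600943  -0.05726257] -3.2809033781786314
[[-0.7, -1.6], [-0.1, -2.5], [-1.8, 0.4], [1.4, -0.9], [-1.1, -0.2], [-0.3, 3.4], [-1.0, 1.3], [-1.4, 2.0]]
funnel [[0.58612073 0.21557009 0.141     ]] knob [[0.4499239  0.11119373 0.083     ]]
```

```bash
cat >> h.py <<'E'
def boxp(x0,x1,y0,y1,z0,z1):
    V=[(x,y,z) for z in(z0,z1) for x,y in((x0,y0),(x1,y0),(x1,y1),(x0,y1))]
    return V,[(0,1),(1,2),(2,3),(3,0),(4,5),(5,6),(6,7),(7,4),(0,4),(1,5),(2,6),(3,7)]
def overlay(fn,x0,y0,w,h,s,out,segs):
    im=cv2.imread('pics/'+fn+'.png')[y0:y0+h,x0:x0+w]
    im=cv2.resize(im,None,fx=s,fy=s,interpolation=cv2.INTER_CUBIC);d=load(fn)
    for A,B,c in segs:
        a,b=[tuple(int(v) for v in ((proj(d,X)[0]-[x0,y0]+.5)*s)) for X in(A,B)]
        cv2.line(im,a,b,c,1)
    cv2.imwrite('pics/'+out+'.png',im)
def segs(p,q,door=0,ptr=None):
    L=[]
    for b in((-.075,-.047,-.008,.008,0,.085),(-.044,.052,-.026,.026,0,.042)):
        V,E=boxp(*b);V=pose(V,*p);L+=[(V[i],V[j],(0,255,255)) for i,j in E]
    V,E=boxp(-.075,.075,-.11,.11,0,.08);V=pose(V,*q);L+=[(V[i],V[j],(0,255,0)) for i,j in E]
    a=np.linspace(0,2*np.pi,25);C=pose(np.c_[.025+.0575*np.cos(a),.057+.0575*np.sin(a),.141+0*a],*q)
    L+=[(C[i],C[i+1],(255,0,255)) for i in range(24)]
    def dr(P,ang): # P local rel hinge (x toward -), 
        x,y,z=P;return (.07+x*np.cos(ang)+z*np.sin(ang),-.055+y,.083-x*np.sin(ang)+z*np.cos(ang))
    V,E=boxp(-.186,-.164,-.014,.014,-.011,.011);V=pose([dr(v,door) for v in V],*q);L+=[(V[i],V[j],(255,128,0)) for i,j in E]
    V,E=boxp(-.145,0,-.052,.052,-.003,.003);V=pose([dr(v,door) for v in V],*q);L+=[(V[i],V[j],(255,255,0)) for i,j in E]
    if ptr is not None:
        V=pose([dr((-.14,-.055,0),ptr),dr((0,-.055,0),ptr)],*q);L.append((V[0],V[1],(0,128,255)))
    return L
E
python3 - <<'E'
from h import *
f=np.load('fit.npz');L=segs(f['p'],f['q'],0,.8)
overlay('top0',215,190,160,110,5,'o1',L);overlay('scene0',260,180,110,125,4.8,'o2',L)
E
```

```text
(no output)
```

View pics/o1.png

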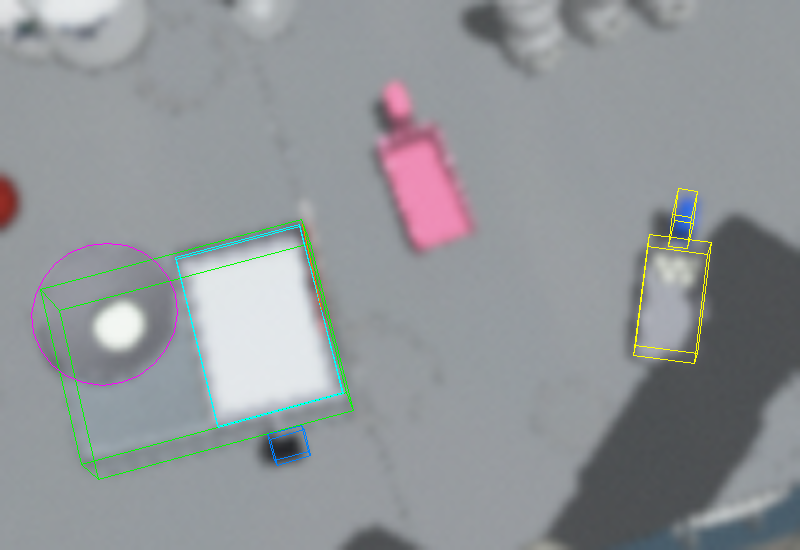

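View pics/o2.png

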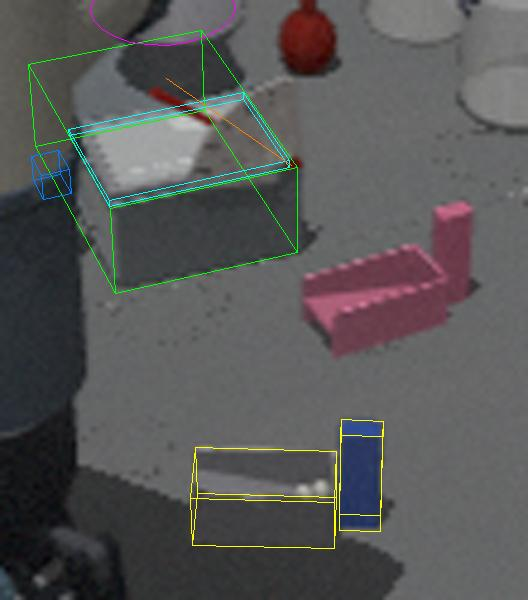

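>>> move_arm(increments=[{"delta_pos": [0,0,0],"twist": -0.12},{"delta_pos": [0,0,0],"twist": -0.12},{"delta_pos": [0,0,0],"twist": -0.12},{"delta_pos": [0,0,0],"twist": -0.12},{"delta_pos": [0,0,0],"twist": -0.12},{"delta_pos": [0,0,0],"twist": -0.12},{"delta_pos": [0,0,0],"twist": -0.12},{"delta_pos": [0,0,0],"twist": -0.12},{"delta_pos": [0,0,0],"twist": -0.12},{"delta_pos": [0,0,0],"twist": -0.12}], fingers=8.5)

```text
time: 0.93
tcp_pos: [0.2159, -0.5019, 0.2248]
tcp_rot: [179.3, -0.3, -175.4]
ft_force: [0.5, -0.3, 0.1]
width: 0.085
```

>>> move_arm(increments=[{"delta_pos": [0,0,0],"twist": -0.12},{"delta_pos": [0,0,0],"twist": -0.12},{"delta_pos": [0,0,0],"twist": -0.12},{"delta_pos": [0,0,0],"twist": -0.12},{"delta_pos": [0,0,0],"twist": -0.12},{"delta_pos": [0,0,0],"twist": -0.12},{"delta_pos": [0,0,0],"twist": -0.12},{"delta_pos": [0,0,0],"twist": -0.12},{"delta_pos": [0,0,0],"twist": -0.06},{"delta_pos": [0,0,0],"twist": 0}])

```text
time: 1.77
tcp_pos: [0.2149, -0.4989, 0.2192]
tcp_rot: [178.9, 1.0, -114.2]
ft_force: [-0.1, -0.1, -0.9]
width: 0.0847
```

```bash
cat >> h.py <<'E'
def Rtool(o=None):
    o=o or monitor.observe(); return Rt.from_euler('xyz',o['tcp_rot'],degrees=True).as_matrix()
def delta(target):
    o=monitor.observe();R=Rtool(o);print('t',round(o['time'],2),'tcp',o['tcp_pos'].round(4),'rot',o['tcp_rot'].round(2),'j',o['joint_pos'].round(1),'F',o['ft_force'].round(1),'M',o['torque'].round(2),'w',round(o['width'],4))
    print('delta tool cm',(R.T@(np.array(target)-o['tcp_pos'])*100).round(2))
E
python3 -c "
from h import *
delta((.533,-.257,.13))"
```

```text
t 1.77 tcp [ 0.2149 -0.4989  0.2192] rot [ 178.88    0.96 -114.17] j [-50.4  15.1   5.3  -0.4 -81.6 116.3] F [-0.1 -0.1 -0.9] M [-0.04 -0.02  0.03] w 0.0847
delta tool cm [-34.94 -19.3    9.14]
```

>>> move_arm(increments=[{"delta_pos": [-3,-1.65,-0.1]},{"delta_pos": [-3,-1.65,-0.1]},{"delta_pos": [-3,-1.65,-0.1]},{"delta_pos": [-3,-1.65,-0.1]},{"delta_pos": [-3,-1.65,-0.1]},{"delta_pos": [-3,-1.65,-0.1]},{"delta_pos": [-3,-1.65,0]},{"delta_pos": [-3,-1.65,0]},{"delta_pos": [-3,-1.65,0]},{"delta_pos": [-3,-1.65,0]},{"delta_pos": [-3,-1.65,0]},{"delta_pos": [0,0,0]}])

```text
validation failed for argument at $.in...
```

```bash
python3 -c "
from h import *
delta((.533,-.257,.13))
cap('scene','s1');cap('top','t1');crop('s1',200,170,160,130,5,'s1c');crop('t1',215,170,160,120,5,'t1c')
o=monitor.observe()['tcp_pos'];R=Rtool()
for y in (-.057,-.043,0,.043,.057): print(y,proj(load('s1'),o+R@[y,0,0]).round(1),proj(load('t1'),o+R@[y,0,0]).round(1))
"
```

```text
t 1.77 tcp [ 0.2149 -0.4989  0.2192] rot [ 178.88    0.96 -114.17] j [-50.4  15.1   5.3  -0.4 -81.6 116.3] F [-0.1 -0.1 -0.9] M [-0.04 -0.02  0.03] w 0.0847
delta tool cm [-34.94 -19.3    9.14]
-0.057 [[263.1 303.4]] [[428.2 278.1]]
-0.043 [[262.6 307.4]] [[432.  278.4]]
0 [[261. 320.]] [[443.4 279.6]]
0.043 [[259.4 333.4]] [[454.9 280.8]]
0.057 [[258.8 337.9]] [[458.6 281.1]]
```

View pics/s1c.png

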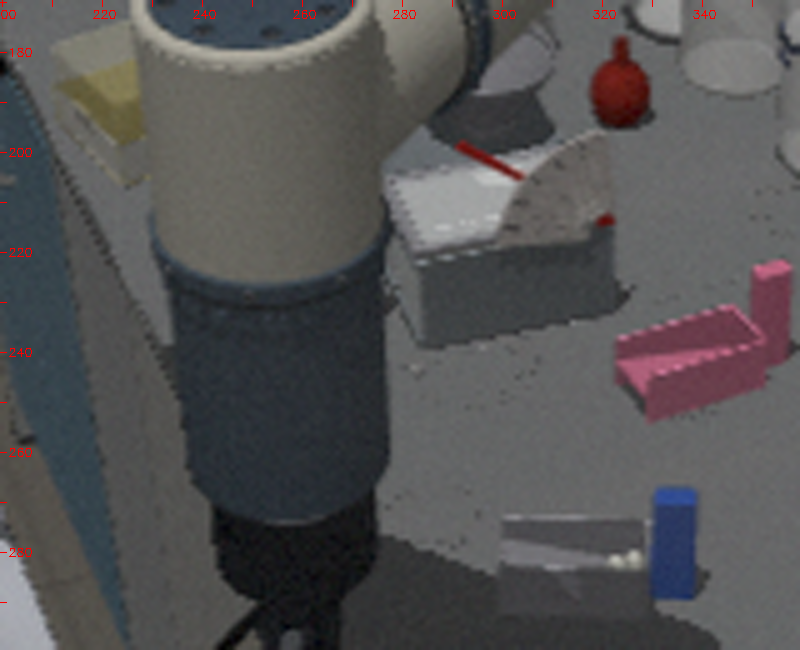

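View pics/t1c.png

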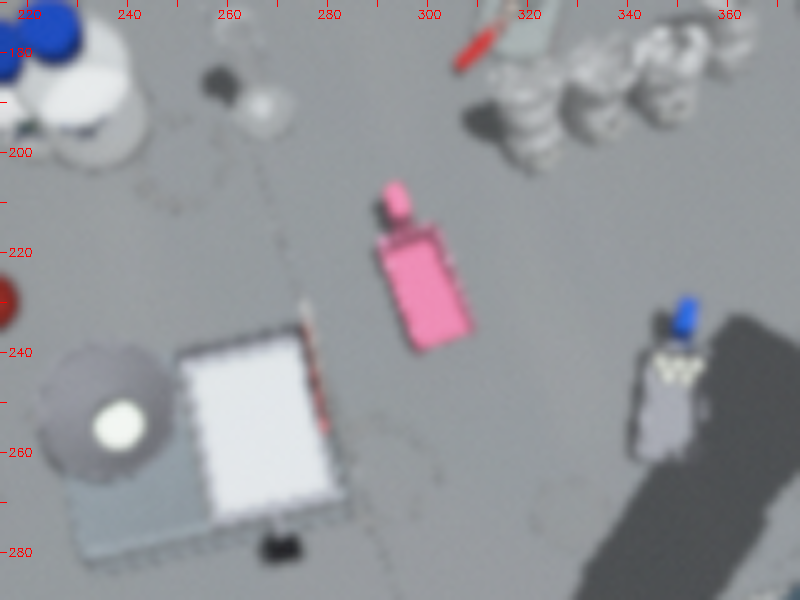

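>>> move_arm(increments=[{"delta_pos": [-3,-1.65,-0.1],"twist": 0.02},{"delta_pos": [-3,-1.65,-0.1],"twist": 0.02},{"delta_pos": [-3,-1.65,-0.1],"twist": 0},{"delta_pos": [-3,-1.65,-0.1],"twist": 0},{"delta_pos": [-3,-1.65,-0.1],"twist": 0},{"delta_pos": [-3,-1.65,-0.1],"twist": 0},{"delta_pos": [-3,-1.65,0],"twist": 0},{"delta_pos": [-3,-1.65,0],"twist": 0},{"delta_pos": [-3,-1.65,0],"twist": 0},{"delta_pos": [-3,-1.65,0],"twist": 0},{"delta_pos": [-3,-1.65,0],"twist": 0},{"delta_pos": [0,0,0],"twist": 0}])

```text
time: 2.87
tcp_pos: [0.5393, -0.2793, 0.2245]
tcp_rot: [178.6, 0.9, -118.9]
ft_force: [-1.0, 1.0, -0.6]
width: 0.0849
```

```bash
cat > look.py <<'E'
import sys
from h import *
n=sys.argv[1]
delta((.533,-.257,.13))
cap('scene','s'+n);cap('top','t'+n)
o=monitor.observe()['tcp_pos'];R=Rtool()
for y in (-.057,-.043,0,.043,.057): print(y,proj(load('s'+n),o+R@[y,0,0]).round(1),proj(load('t'+n),o+R@[y,0,0]).round(1))
E
python3 look.py 2; python3 -c "
from h import *
crop('s2',250,170,160,130,5,'s2c')"
```

```text
t 2.87 tcp [ 0.5393 -0.2793  0.2245] rot [ 178.62    0.89 -118.94] j [-13.4  22.3  16.6  -1.2 -85.3  74.6] F [-1.   1.  -0.6] M [-0.13  0.15  0.02] w 0.0849
delta tool cm [-1.5   1.4   9.51]
-0.057 [[340.5 226. ]] [[345.1 216.3]]
-0.043 [[340.3 228.7]] [[348.7 216.9]]
0 [[339.6 237.3]] [[359.7 218.9]]
0.043 [[338.9 246.3]] [[370.7 220.9]]
0.057 [[338.6 249.4]] [[374.3 221.5]]
```

View pics/s2c.png

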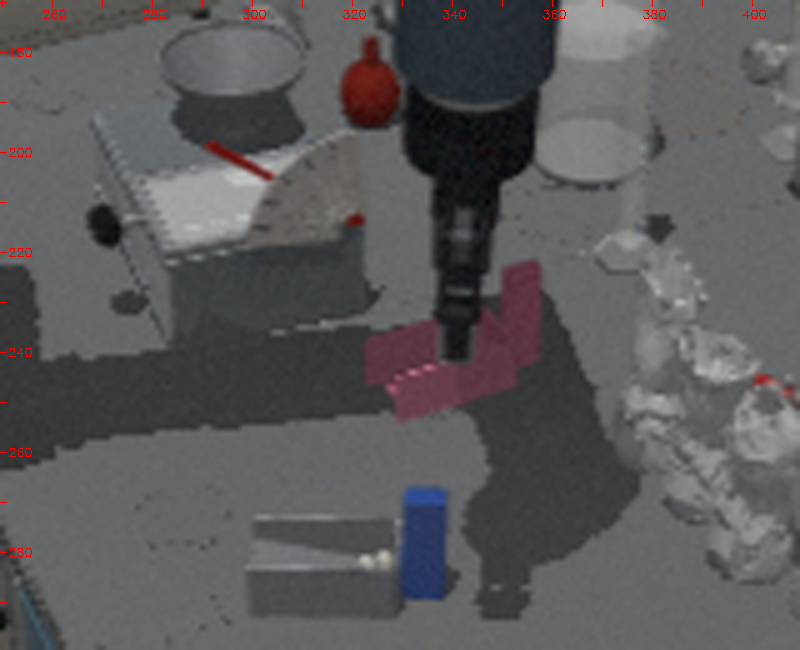

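View pics/t2.png

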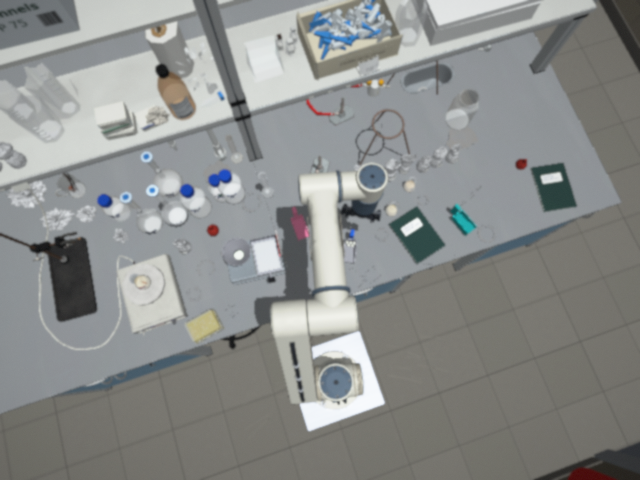

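```bash
python3 -c "
from h import *
crop('t2',290,150,130,110,6,'t2c')
f=np.load('fit.npz');L=segs(f['p'],f['q'],0,.8)
overlay('s2',250,160,130,140,5,'o2',L)"
```

```text
(no output)
```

View pics/t2c.png

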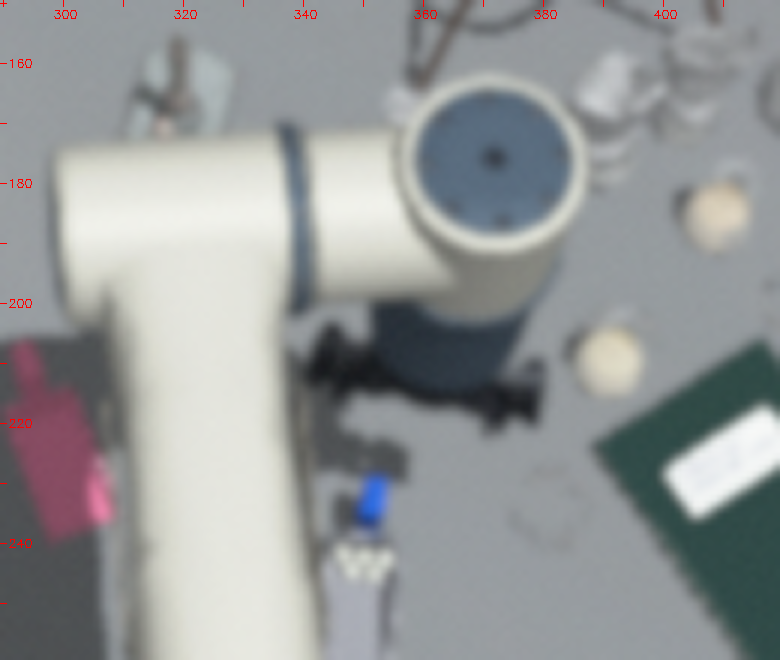

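View pics/o2.png

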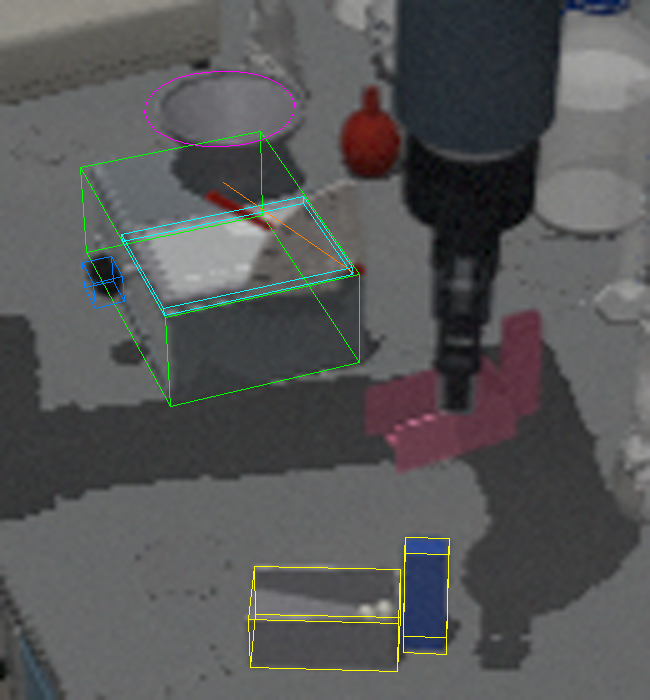

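```bash
cat > fit2.py <<'E'
from h import *
t=load('top0');s=load('s2')
S=lambda x,y:(250+x/5-.5,170+y/5-.5)
T=lambda x,y:(215+x/5-.5,190+y/5-.5)
o=[(t,T(687,213),(-.061,0,.085)),(t,T(632,358),(.052,-.026,.042)),(t,T(690,355),(.052,.026,.042)),
(s,S(403,488),(-.047,-.008,.085)),(s,S(446,488),(-.075,-.008,.085)),(s,S(444,599),(-.075,.008,0.0)),
(s,S(253,516),(.052,-.026,.042)),(s,S(398,518),(-.044,-.026,.042)),(s,S(249,615),(.052,.026,0)),(s,S(398,618),(-.044,.026,0))]
m=[(t,T(350,402),(-.075,-.11,.04)),(t,T(300,225),(.075,-.11,.08)),(t,T(80,460),(-.075,.11,.08)),(t,T(281,447),(-.105,-.055,.083)),(t,T(108,312),(.025,.057,.141)),
(s,S(168,342),(-.075,-.11,0)),(s,S(372,295),(.075,-.11,0)),(s,S(93,118),(-.075,.11,.08)),(s,S(105,225),(-.105,-.055,.083)),(s,S(232,60),(.025,.057,.141))]
def f(v):
    p,q,off=v[:3],v[3:6],v[6:8]
    r=[]
    for L,pp in((o,p),(m,q)):
        for d,uv,P in L:
            r.append(proj(d,pose(P,*pp))[0]+(off if d is s else 0)-uv)
    return np.r_[np.concatenate(r)]
r=least_squares(f,[.48,-.23,2.67,.56,.16,-.06,0,0],loss='soft_l1')
v=r.x;p,q=v[:3],v[3:6];print(v.round(4),np.degrees(v[[2,5]]));R=f(v).reshape(-1,2).round(1).tolist();print(R[:10]);print(R[10:])
print('grip',pose((-.061,0,.062),*p),'funnel',pose((.025,.057,.141),*q),'knob',pose((-.105,-.055,.083),*q))
np.savez('fit.npz',p=p,q=q,off=v[6:8])
E
python3 fit2.py
```

```text
[ 0.4749 -0.227   2.6703  0.5589  0.1613 -0.0833  1.5506 -0.4288] [152.99744333  -4.77439892]
[[-0.4, 0.0], [0.3, -1.1], [1.1, 1.2], [0.1, -0.6], [0.2, -0.4], [0.1, 0.5], [-0.1, -0.5], [0.2, -0.1], [-0.2, -0.0], [-0.4, 0.2]]
[[-0.5, 0.6], [0.6, -0.6], [-0.7, 0.2], [0.7, 0.0], [-0.9, -0.2], [1.3, 2.0], [-1.3, 3.3], [-0.3, -1.2], [0.8, 0.5], [-0.3, -1.0]]
grip [[ 0.52928307 -0.25471521  0.062     ]] funnel [[0.58851837 0.21600048 0.141     ]] knob [[0.44964741 0.11520934 0.083     ]]
```

```bash
python3 -c "
from h import *
delta((.529,-.2545,.12))"
```

```text
t 2.97 tcp [ 0.5363 -0.2817  0.2252] rot [ 178.62    0.82 -119.01] j [-13.7  22.1  16.4  -1.2 -85.4  74.8] F [-0.5 -0.9  0.1] M [-0.09  0.04  0.01] w 0.0849
delta tool cm [-1.87  1.7  10.59]
```

>>> move_arm(increments=[{"delta_pos": [-0.8,0.7,1.5],"twist": -0.03},{"delta_pos": [-0.8,0.7,2.5],"twist": 0},{"delta_pos": [-0.3,0.3,2.5],"twist": 0},{"delta_pos": [0,0,2.5],"twist": 0},{"delta_pos": [0,0,1],"twist": 0},{"delta_pos": [0,0,0],"twist": 0}])

```text
time: 3.47
tcp_pos: [0.5251, -0.2584, 0.125]
tcp_rot: [179.0, 0.8, -118.0]
ft_force: [-0.5, 0.6, -0.6]
width: 0.0851
```

```bash
python3 look.py 3; python3 -c "
from h import *
delta((.529,-.2545,.043))
crop('s3',280,200,100,110,6,'s3c');crop('t3',290,170,110,100,6,'t3c')"
```

```text
t 3.47 tcp [ 0.5251 -0.2584  0.125 ] rot [ 178.96    0.81 -117.99] j [-11.6  22.2   1.7  -1.1 -70.3  74. ] F [-0.5  0.6 -0.6] M [-0.05  0.06 -0.05] w 0.0851
delta tool cm [-0.51 -0.62 -0.5 ]
-0.057 [[333.6 247.9]] [[339.4 227.5]]
-0.043 [[333.4 250.7]] [[342.9 228.1]]
0 [[332.9 259.3]] [[353.4 229.8]]
0.043 [[332.3 268.4]] [[363.9 231.4]]
0.057 [[332.1 271.5]] [[367.4 232. ]]
t 3.57 tcp [ 0.5264 -0.259   0.1273] rot [ 179.15    0.82 -117.95] j [-11.6  22.1   1.9  -1.1 -70.4  74. ] F [-0.8 -0.6  0.7] M [-0.05 -0.06  0.01] w 0.0852
delta tool cm [-0.4  -0.14  8.44]
```

View pics/s3c.png

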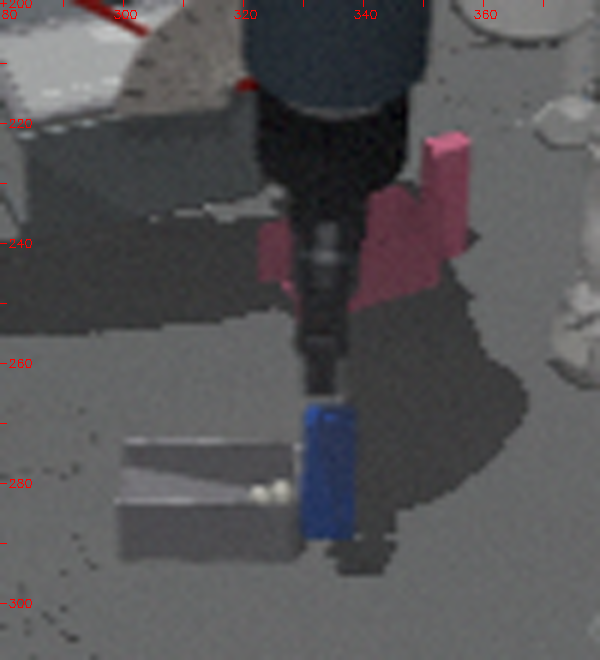

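View pics/t3c.png

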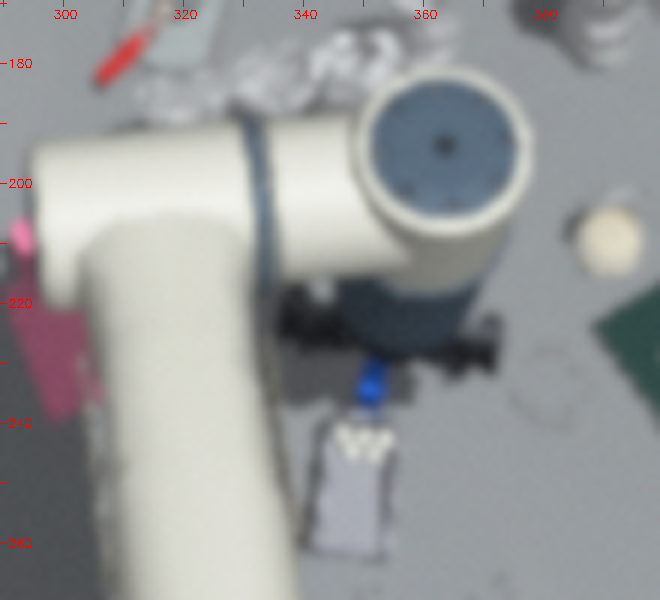

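>>> move_arm(increments=[{"delta_pos": [-0.2,-0.15,1],"twist": -0.01},{"delta_pos": [-0.2,-0.1,2],"twist": 0},{"delta_pos": [0,0,2],"twist": 0},{"delta_pos": [0,0,2],"twist": 0},{"delta_pos": [0,0,1],"twist": 0},{"delta_pos": [0,0,0.2],"twist": 0},{"delta_pos": [0,0,0],"twist": 0}])

```text
time: 4.15
tcp_pos: [0.5362, -0.2594, 0.0494]
tcp_rot: [-179.8, 1.0, -117.5]
ft_force: [-0.7, -0.3, -0.6]
width: 0.0847
```

```bash
python3 look.py 4; python3 -c "
from h import *
delta((.529,-.2545,.043))
crop('s4',280,200,100,110,6,'s4c')"
```

```text
t 4.15 tcp [ 0.5362 -0.2594  0.0494] rot [-179.79    0.98 -117.45] j [-11.4  26.1  -4.2  -1.  -59.3  74.4] F [-0.7 -0.3 -0.6] M [-0.04  0.08  0.01] w 0.0847
delta tool cm [-0.2   0.36 -8.05]
-0.057 [[336.  265.5]] [[338.1 230.2]]
-0.043 [[335.9 268.3]] [[341.4 230.7]]
0 [[335.5 277.1]] [[351.5 232.3]]
0.043 [[335.1 286.3]] [[361.7 233.8]]
0.057 [[335.  289.4]] [[365.  234.3]]
t 4.25 tcp [ 0.5367 -0.2595  0.0504] rot [-179.7     1.   -117.44] j [-11.3  26.   -4.1  -1.  -59.3  74.4] F [ 0.   0.2 -0.2] M [-0.04  0.04 -0.07] w 0.0846
delta tool cm [-0.08  0.92  0.74]
```

View pics/s4c.png

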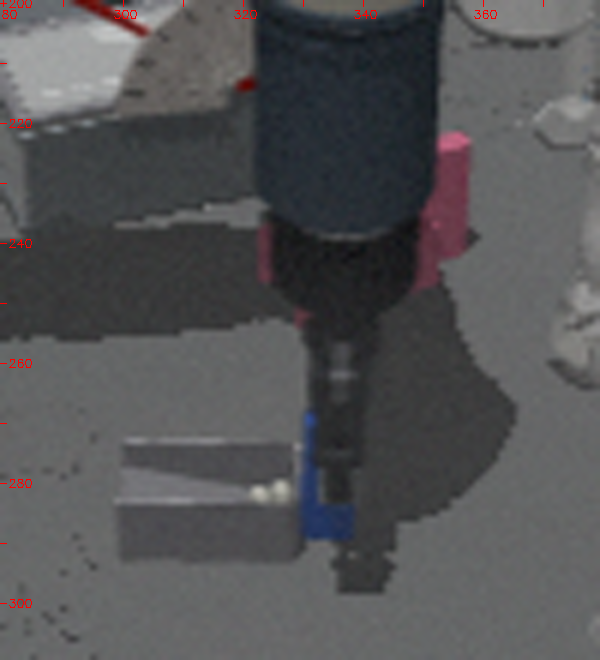

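>>> move_arm(increments=[{"delta_pos": [-0.05,0.5,0.4],"twist": -0.005},{"delta_pos": [0,0.1,0.3],"twist": 0},{"delta_pos": [0,0,0],"twist": 0}])

```text
time: 4.5
tcp_pos: [0.5331, -0.2566, 0.0457]
tcp_rot: [-179.4, 1.1, -117.1]
ft_force: [1.0, -0.2, -0.2]
width: 0.0848
```

```bash
python3 look.py 5; python3 -c "
from h import *
delta((.530,-.2545,.043))
crop('s5',280,200,100,110,6,'s5c')"
```

```text
t 4.5 tcp [ 0.5331 -0.2566  0.0457] rot [-179.38    1.06 -117.11] j [-11.1  25.7  -5.5  -1.  -57.9  74.5] F [ 1.  -0.2 -0.2] M [-0.06  0.01  0.01] w 0.0848
delta tool cm [-0.12 -0.1  -8.43]
-0.057 [[334.6 266.3]] [[337.7 231.5]]
-0.043 [[334.5 269.1]] [[341. 232.]]
0 [[334.2 277.9]] [[351.1 233.5]]
0.043 [[333.9 287.1]] [[361.2 235. ]]
0.057 [[333.8 290.2]] [[364.5 235.5]]
t 4.6 tcp [ 0.5334 -0.2568  0.046 ] rot [-179.36    1.05 -117.11] j [-11.1  25.7  -5.5  -1.  -58.   74.5] F [0.4 0.4 0.2] M [-0.01  0.14  0.  ] w 0.0854
delta tool cm [-0.04  0.41  0.3 ]
```

View pics/s5c.png

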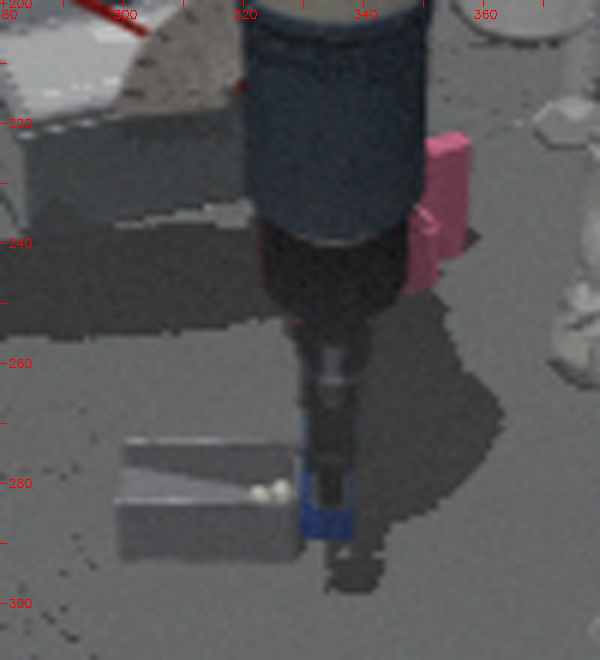

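>>> move_arm(increments=[{"delta_pos": [0,0,0.1],"twist": 0},{"delta_pos": [0,0,0],"twist": 0},{"delta_pos": [0,0,0],"twist": 0},{"delta_pos": [0,0,0],"twist": 0},{"delta_pos": [0,0,0],"twist": 0},{"delta_pos": [0,0,0],"twist": 0},{"delta_pos": [0,0,0],"twist": 0},{"delta_pos": [0,0,0],"twist": 0}], fingers=0, grip_force=20)

```text
time: 5.27
tcp_pos: [0.5342, -0.2575, 0.0462]
tcp_rot: [-179.2, 1.0, -117.1]
ft_force: [0.1, -0.0, -0.0]
width: 0.0162
```

Gripped. Now a small low-force lift to see whether the scoop pivots at 20 N.

>>> move_arm(increments=[{"delta_pos": [0,0,-0.6],"twist": 0},{"delta_pos": [0,0,-0.6],"twist": 0},{"delta_pos": [0,0,0],"twist": 0},{"delta_pos": [0,0,0],"twist": 0},{"delta_pos": [0,0,0],"twist": 0}])

```text
time: 5.68
tcp_pos: [0.5328, -0.2566, 0.0577]
tcp_rot: [-179.4, 1.1, -117.1]
ft_force: [-0.5, -0.3, -2.6]
width: 0.0156
```

```bash
python3 look.py 6; python3 -c "
from h import *
crop('s6',280,220,100,80,7,'s6c')"
```

```text
t 5.68 tcp [ 0.5328 -0.2566  0.0577] rot [-179.44    1.07 -117.13] j [-11.1  25.   -4.6  -1.  -59.6  74.5] F [-0.5 -0.3 -2.6] M [-0.14 -0.02  0.05] w 0.0156
delta tool cm [-0.11 -0.11 -7.23]
-0.057 [[334.5 263.7]] [[337.8 231. ]]
-0.043 [[334.4 266.5]] [[341.1 231.5]]
0 [[334.  275.3]] [[351.3 233. ]]
0.043 [[333.7 284.5]] [[361.5 234.5]]
0.057 [[333.6 287.5]] [[364.8 235. ]]
```

View pics/s6c.png

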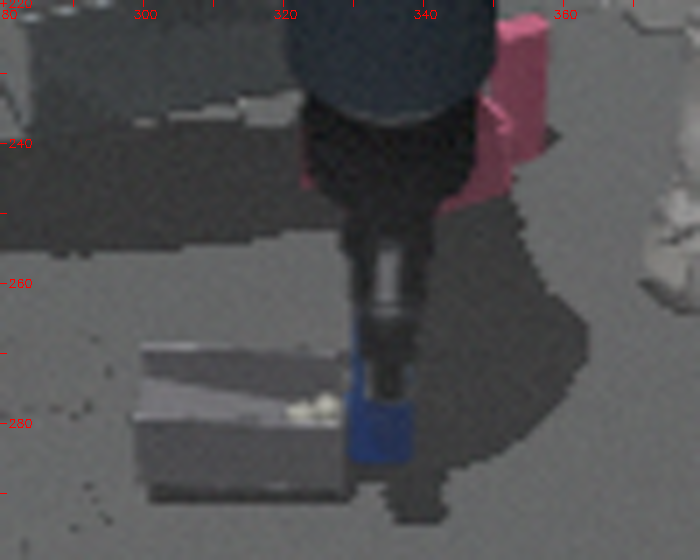

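>>> move_arm(increments=[{"delta_pos": [0,0,0.4],"twist": 0},{"delta_pos": [0,0,0],"twist": 0},{"delta_pos": [0,0,0],"twist": 0}], fingers=1.55)

```text
time: 6.03
tcp_pos: [0.5324, -0.2564, 0.0525]
tcp_rot: [-179.5, 1.1, -117.1]
ft_force: [0.2, -0.3, -1.8]
width: 0.0158
```

```bash
python3 look.py 7; python3 -c "
from h import *
crop('s7',280,220,100,80,7,'s7c')"
```

```text
t 6.03 tcp [ 0.5324 -0.2564  0.0525] rot [-179.52    1.06 -117.14] j [-11.1  25.3  -5.   -1.  -59.   74.5] F [ 0.2 -0.3 -1.8] M [-0.08 -0.05  0.01] w 0.0158
delta tool cm [-0.12 -0.15 -7.75]
-0.057 [[334.3 264.8]] [[337.7 231.4]]
-0.043 [[334.2 267.6]] [[341.  231.9]]
0 [[333.9 276.4]] [[351.2 233.4]]
0.043 [[333.5 285.6]] [[361.3 234.9]]
0.057 [[333.4 288.7]] [[364.7 235.4]]
```

View pics/s7c.png

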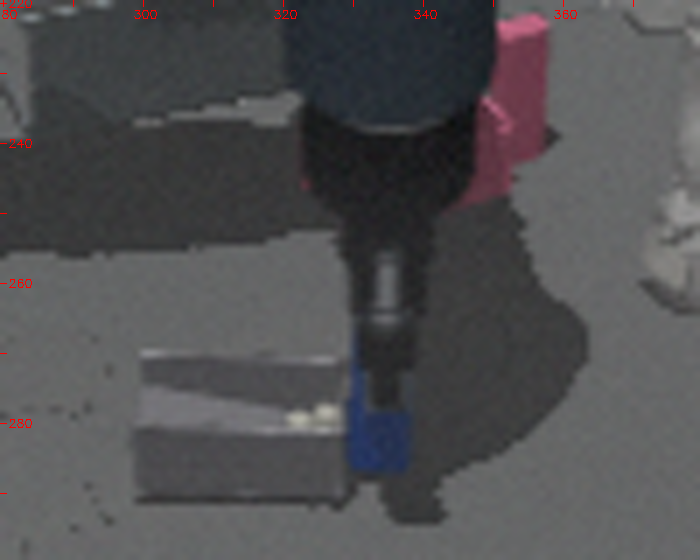

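>>> move_arm(increments=[{"delta_pos": [0,0,0],"twist": 0},{"delta_pos": [0,0,0],"twist": 0},{"delta_pos": [0,0,0],"twist": 0}], fingers=1.6)

```text
time: 6.38
tcp_pos: [0.5325, -0.2565, 0.0529]
tcp_rot: [-179.5, 1.1, -117.1]
ft_force: [0.1, 0.2, -0.7]
width: 0.0159
```

```bash
python3 look.py 8; python3 -c "
from h import *
crop('s8',280,220,100,80,7,'s8c')"
```

```text
t 6.38 tcp [ 0.5325 -0.2565  0.0529] rot [-179.5     1.05 -117.14] j [-11.1  25.3  -5.   -1.  -59.   74.5] F [ 0.1  0.2 -0.7] M [0.07 0.25 0.01] w 0.0159
delta tool cm [-0.12 -0.14 -7.71]
-0.057 [[334.4 264.7]] [[337.7 231.3]]
-0.043 [[334.3 267.5]] [[341.  231.8]]
0 [[334.  276.3]] [[351.2 233.3]]
0.043 [[333.6 285.5]] [[361.4 234.8]]
0.057 [[333.5 288.6]] [[364.7 235.3]]
```

View pics/s8c.png

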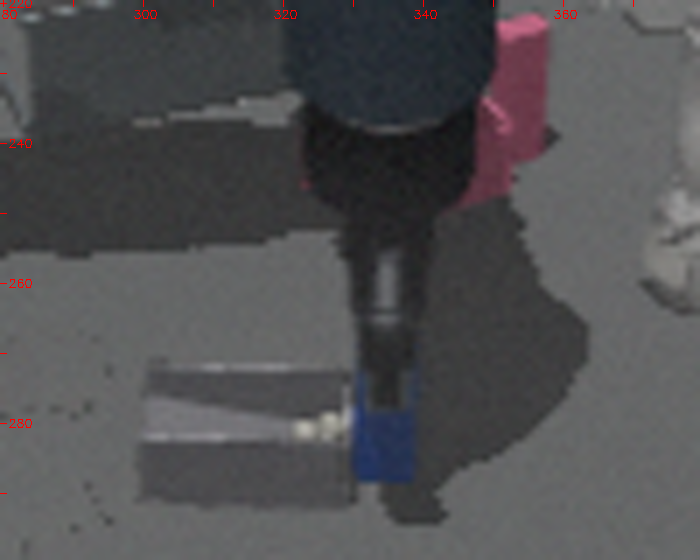

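>>> move_arm(increments=[{"delta_pos": [0,0,0.4],"twist": 0},{"delta_pos": [0,0,0.35],"twist": 0},{"delta_pos": [0,0,0.2],"twist": 0},{"delta_pos": [0,0,0],"twist": 0}])

```text
time: 6.82
tcp_pos: [0.5349, -0.2575, 0.0458]
tcp_rot: [-179.1, 1.0, -117.1]
ft_force: [-0.8, 1.1, -0.5]
width: 0.0159
```

>>> move_arm(increments=[{"delta_pos": [0,0,0],"twist": 0},{"delta_pos": [0,0,0],"twist": 0},{"delta_pos": [0,0,-0.5],"twist": 0},{"delta_pos": [0,0,-0.7],"twist": 0},{"delta_pos": [0,0,-0.7],"twist": 0},{"delta_pos": [0,0,0],"twist": 0},{"delta_pos": [0,0,0],"twist": 0}], fingers=1.5, grip_force=20)

```text
time: 7.4
tcp_pos: [0.5327, -0.2567, 0.064]
tcp_rot: [-179.4, 1.1, -117.1]
ft_force: [-1.2, 0.3, -3.0]
width: 0.0157
```

```bash
python3 look.py 9; python3 -c "
from h import *
crop('s9',280,220,100,80,7,'s9c')"
```

```text
t 7.4 tcp [ 0.5327 -0.2567  0.064 ] rot [-179.42    1.07 -117.12] j [-11.1  24.6  -4.2  -1.  -60.4  74.5] F [-1.2  0.3 -3. ] M [-0.04 -0.02  0.04] w 0.0157
delta tool cm [-0.11 -0.1  -6.6 ]
-0.057 [[334.6 262.2]] [[337.9 230.5]]
-0.043 [[334.5 265. ]] [[341.2 231. ]]
0 [[334.1 273.8]] [[351.4 232.5]]
0.043 [[333.8 283. ]] [[361.6 234. ]]
0.057 [[333.7 286. ]] [[365.  234.5]]
```

View pics/s9c.png

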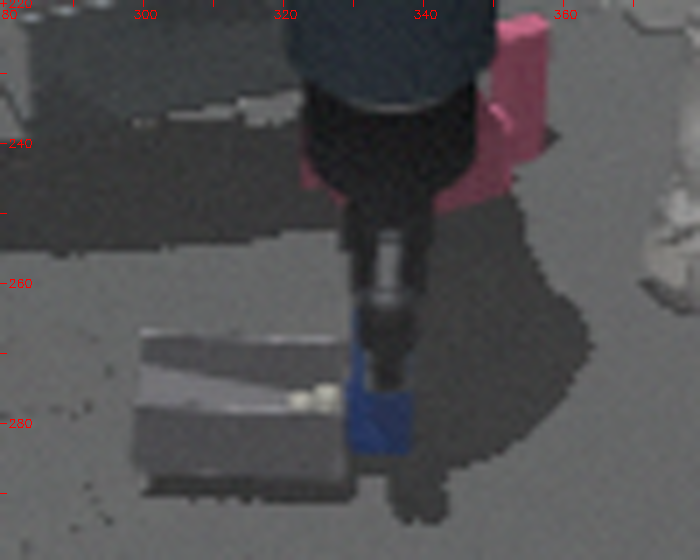

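>>> move_arm(increments=[{"delta_pos": [0,0,0],"twist": 0},{"delta_pos": [0,0,0],"twist": 0},{"delta_pos": [0,0,0],"twist": 0}], fingers=1.57)

```text
time: 7.75
tcp_pos: [0.5324, -0.2567, 0.0632]
tcp_rot: [-179.5, 1.1, -117.1]
ft_force: [-0.1, -0.7, -2.2]
width: 0.0154
```

```bash
python3 look.py 10; python3 -c "
from h import *
crop('s10',280,220,100,80,7,'s10c')"
```

```text
t 7.75 tcp [ 0.5324 -0.2567  0.0632] rot [-179.49    1.05 -117.13] j [-11.1  24.7  -4.2  -1.  -60.3  74.5] F [-0.1 -0.7 -2.2] M [-0.03 -0.02  0.  ] w 0.0154
delta tool cm [-0.12 -0.13 -6.68]
-0.057 [[334.4 262.3]] [[337.8 230.7]]
-0.043 [[334.3 265.1]] [[341.2 231.1]]
0 [[334.  273.9]] [[351.4 232.7]]
0.043 [[333.6 283.1]] [[361.6 234.2]]
0.057 [[333.5 286.2]] [[364.9 234.7]]
```

View pics/s10c.png

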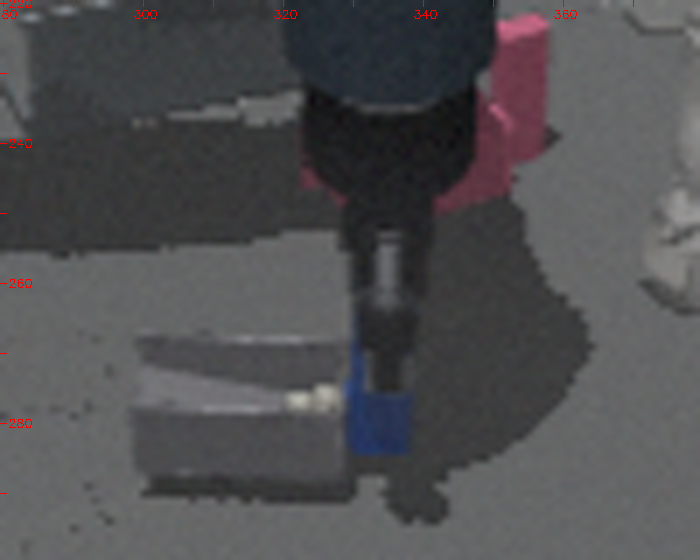

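>>> move_arm(increments=[{"delta_pos": [0,0,0],"twist": 0},{"delta_pos": [0,0,0],"twist": 0},{"delta_pos": [0,0,0],"twist": 0}], fingers=1.585)

```text
time: 8.1
tcp_pos: [0.5323, -0.2566, 0.063]
tcp_rot: [-179.5, 1.0, -117.1]
ft_force: [0.6, -0.6, -2.1]
width: 0.0158
```

```bash
python3 look.py 11; python3 -c "
from h import *
crop('s11',280,220,100,80,7,'s11c')"
```

```text
t 8.1 tcp [ 0.5323 -0.2566  0.063 ] rot [-179.51    1.04 -117.13] j [-11.1  24.7  -4.2  -1.  -60.3  74.5] F [ 0.6 -0.6 -2.1] M [-0.09 -0.03  0.01] w 0.0158
delta tool cm [-0.12 -0.14 -6.7 ]
-0.057 [[334.4 262.4]] [[337.8 230.7]]
-0.043 [[334.3 265.2]] [[341.2 231.2]]
0 [[333.9 274. ]] [[351.4 232.7]]
0.043 [[333.6 283.2]] [[361.6 234.2]]
0.057 [[333.5 286.3]] [[364.9 234.7]]
```

View pics/s11c.png

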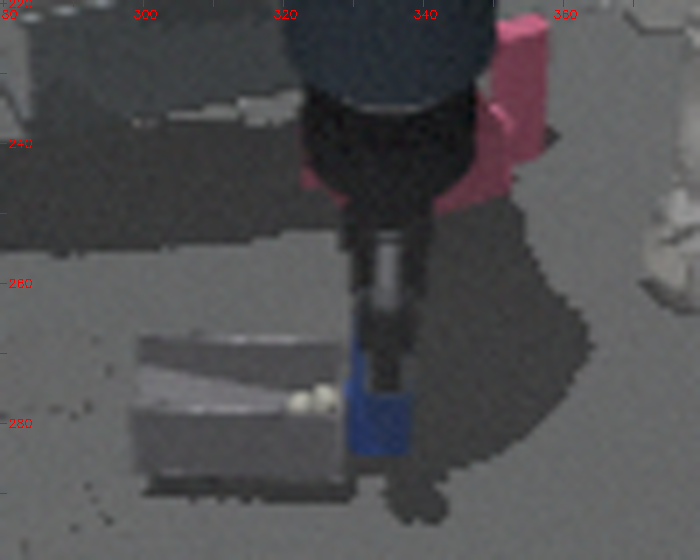

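>>> move_arm(increments=[{"delta_pos": [0,0,0],"twist": 0},{"delta_pos": [0,0,0],"twist": 0}], fingers=1.594)

```text
time: 8.37
tcp_pos: [0.5323, -0.2566, 0.0631]
tcp_rot: [-179.5, 1.0, -117.1]
ft_force: [0.2, 0.6, -2.2]
width: 0.0159
```

```bash
python3 look.py 12; python3 -c "
from h import *
crop('s12',280,220,100,80,7,'s12c')"
```

```text
t 8.37 tcp [ 0.5323 -0.2566  0.0631] rot [-179.51    1.04 -117.13] j [-11.1  24.7  -4.2  -1.  -60.3  74.5] F [ 0.2  0.6 -2.2] M [0.02 0.05 0.01] w 0.0159
delta tool cm [-0.12 -0.14 -6.69]
-0.057 [[334.4 262.4]] [[337.8 230.7]]
-0.043 [[334.3 265.1]] [[341.2 231.2]]
0 [[333.9 274. ]] [[351.4 232.7]]
0.043 [[333.6 283.1]] [[361.6 234.2]]
0.057 [[333.5 286.2]] [[364.9 234.7]]
```

View pics/s12c.png

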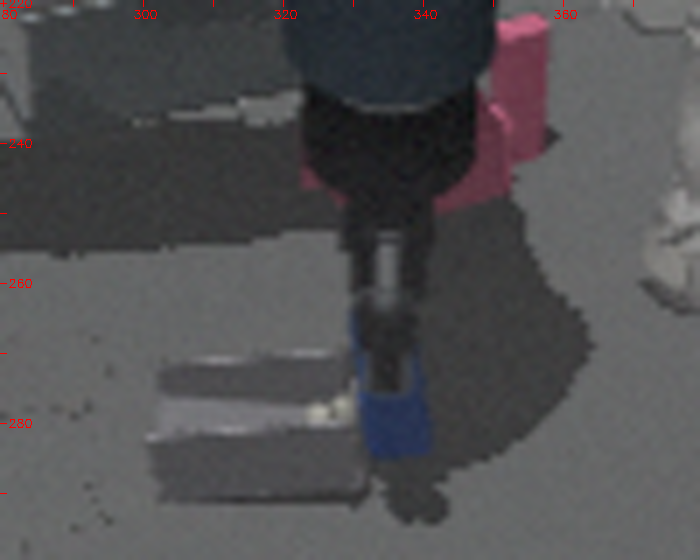

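>>> move_arm(increments=[{"delta_pos": [0,0,0.5],"twist": 0},{"delta_pos": [0,0,0.6],"twist": 0},{"delta_pos": [0,0,0.5],"twist": 0},{"delta_pos": [0,0,0.2],"twist": 0},{"delta_pos": [0,0,0],"twist": 0}])

```text
time: 8.88
tcp_pos: [0.536, -0.2578, 0.0466]
tcp_rot: [-179.0, 1.0, -117.0]
ft_force: [-0.6, -0.0, 1.3]
width: 0.0159
```

>>> move_arm(increments=[{"delta_pos": [0,0,0],"twist": 0},{"delta_pos": [0,0,0],"twist": 0},{"delta_pos": [0,0,0],"twist": 0},{"delta_pos": [0,0,-0.5],"twist": 0},{"delta_pos": [0,0,-1],"twist": 0},{"delta_pos": [0,0,-1.5],"twist": 0},{"delta_pos": [0,0,-1.5],"twist": 0},{"delta_pos": [0,0,-1.5],"twist": 0},{"delta_pos": [0,0,-1.5],"twist": 0},{"delta_pos": [0,0,-1.5],"twist": 0},{"delta_pos": [0,0,-1.5],"twist": 0},{"delta_pos": [0,0,-1.5],"twist": 0},{"delta_pos": [0,0,-1.5],"twist": 0},{"delta_pos": [0,0,-1.5],"twist": 0},{"delta_pos": [0,0,-1.5],"twist": 0},{"delta_pos": [0,0,-1],"twist": 0},{"delta_pos": [0,0,-0.5],"twist": 0},{"delta_pos": [0,0,0],"twist": 0}], fingers=1.3, grip_force=60)

```text
time: 10.38
tcp_pos: [0.5242, -0.2572, 0.2358]
tcp_rot: [179.9, 1.1, -117.2]
ft_force: [1.1, -0.0, -3.2]
width: 0.0154
```

```bash
python3 look.py 13; python3 -c "
from h import *
q=np.load('fit.npz')['q'];print(pose((.025,.057,.141),*q),np.degrees(q[2]))
crop('s13',260,160,120,130,5,'s13c')"
```

```text
t 10.38 tcp [ 0.5242 -0.2572  0.2358] rot [ 179.91    1.08 -117.24] j [-11.5  18.5  12.6  -1.1 -83.9  74.4] F [ 1.1 -0.  -3.2] M [-0.13 -0.12  0.06] w 0.0154
delta tool cm [-0.22 -0.79 10.58]
-0.057 [[332.8 220.3]] [[340.1 221. ]]
-0.043 [[332.7 223. ]] [[343.7 221.5]]
0 [[332.2 231.5]] [[354.9 223.2]]
0.043 [[331.8 240.3]] [[366.  224.9]]
0.057 [[331.6 243.3]] [[369.7 225.4]]
[[0.58851837 0.21600048 0.141     ]] -4.774398915895588
```

View pics/s13c.png

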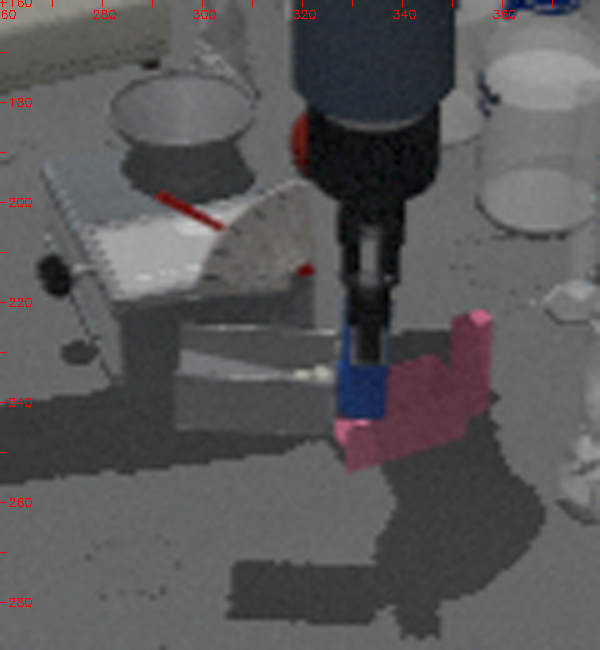

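>>> move_arm(increments=[{"delta_pos": [0,0,0],"twist": 0.05},{"delta_pos": [0,0,0],"twist": 0.1},{"delta_pos": [0,0,0],"twist": 0.1},{"delta_pos": [0,0,0],"twist": 0.1},{"delta_pos": [0,0,0],"twist": 0.1},{"delta_pos": [0,0,0],"twist": 0.1},{"delta_pos": [0,0,0],"twist": 0.1},{"delta_pos": [0,0,0],"twist": 0.1},{"delta_pos": [0,0,0],"twist": 0.1},{"delta_pos": [0,0,0],"twist": 0.1},{"delta_pos": [0,0,0],"twist": 0.1},{"delta_pos": [0,0,0],"twist": 0.03},{"delta_pos": [0,0,0],"twist": 0}])

```text
time: 11.57
tcp_pos: [0.5158, -0.2528, 0.2167]
tcp_rot: [178.3, -1.6, 177.7]
ft_force: [0.0, -0.5, -2.5]
width: 0.0153
```

```bash
python3 -c "
from h import *
delta((.588,.126,.23))"
```

```text
t 11.57 tcp [ 0.5158 -0.2528  0.2167] rot [178.29  -1.56 177.71] j [-11.5  19.2  10.9  -1.5 -83.5   9.3] F [ 0.  -0.5 -2.5] M [-0.18 -0.1  -0.  ] w 0.0153
delta tool cm [-5.67 38.17 -0.35]
```

>>> move_arm(increments=[{"delta_pos": [-0.2,1,-0.7],"twist": -0.01},{"delta_pos": [-0.4,2,-0.7],"twist": -0.02},{"delta_pos": [-0.5,3,-0.7],"twist": -0.01},{"delta_pos": [-0.5,3,-0.3],"twist": 0},{"delta_pos": [-0.5,3,-0.1],"twist": 0},{"delta_pos": [-0.5,3,-0.1],"twist": 0},{"delta_pos": [-0.5,3,-0.1],"twist": 0},{"delta_pos": [-0.5,3,-0.1],"twist": 0},{"delta_pos": [-0.5,3,-0.1],"twist": 0},{"delta_pos": [-0.4,2.5,-0.1],"twist": 0},{"delta_pos": [-0.3,2,0],"twist": 0},{"delta_pos": [-0.2,1,0],"twist": 0},{"delta_pos": [0,0.5,0],"twist": 0},{"delta_pos": [0,0,0],"twist": 0}])

```text
time: 12.73
tcp_pos: [0.5626, 0.0662, 0.2523]
tcp_rot: [178.0, -2.3, -178.6]
ft_force: [0.1, -0.0, -3.3]
width: 0.0152
```

```bash
python3 look.py 14; python3 -c "
from h import *
delta((.588,.126,.23))
crop('s14',230,100,140,130,5,'s14c');crop('t14',210,200,110,100,6,'t14c')"
```

```text
t 12.73 tcp [0.5626 0.0662 0.2523] rot [ 178.04   -2.27 -178.56] j [ 20.8  17.8  14.5  -2.6 -88.2 -19.3] F [ 0.1 -0.  -3.3] M [-0.3  -0.17 -0.01] w 0.0152
delta tool cm [  3.28 -32.64  11.26]
-0.057 [[317.2 171.7]] [[266.1 225.3]]
-0.043 [[313.6 172.5]] [[267.2 228.6]]
0 [[302.4 174.7]] [[270.8 238.9]]
0.043 [[290.9 177. ]] [[274.5 249.3]]
0.057 [[287.2 177.8]] [[275.6 252.8]]
t 12.83 tcp [0.5626 0.0648 0.2523] rot [ 178.07   -2.27 -178.67] j [ 20.7  17.8  14.5  -2.6 -88.2 -19.3] F [ 0.1 -0.3 -2.5] M [-0.3  -0.17 -0.  ] w 0.0154
delta tool cm [-2.77  5.99  2.33]
```

View pics/s14c.png

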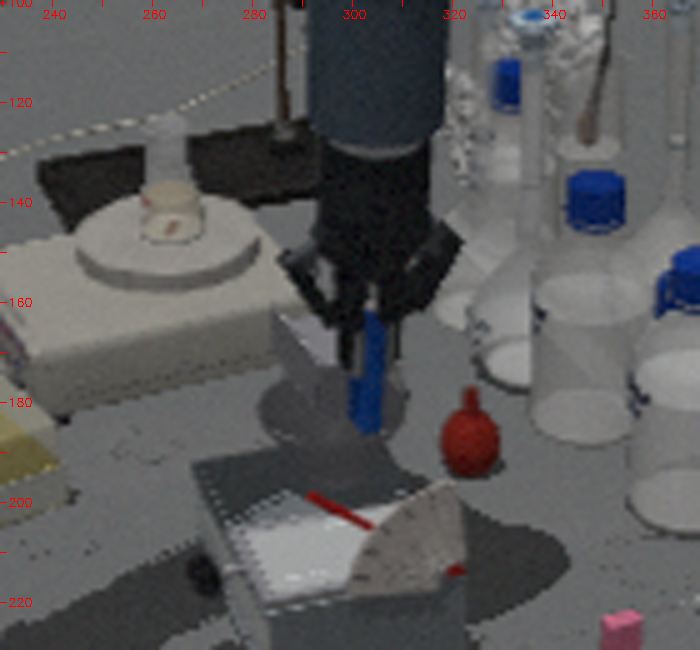

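View pics/t14c.png

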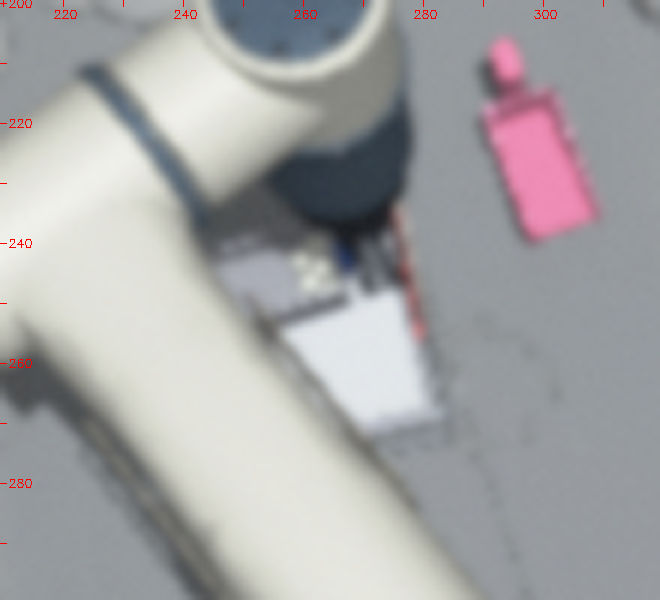

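>>> move_arm(increments=[{"delta_pos": [-0.6,1.5,0.4],"twist": 0},{"delta_pos": [-0.8,1.8,0.8],"twist": 0},{"delta_pos": [-0.8,1.5,0.8],"twist": 0},{"delta_pos": [-0.4,1,0.6],"twist": 0.02},{"delta_pos": [0,0,0.2],"twist": 0},{"delta_pos": [0,0,0],"twist": 0},{"delta_pos": [0,0,0],"twist": 0}])

```text
time: 13.42
tcp_pos: [0.5886, 0.1259, 0.2207]
tcp_rot: [178.2, -2.5, 179.9]
ft_force: [-0.2, -0.2, -2.3]
width: 0.0152
```

```bash
python3 -c "
from h import *
delta((.588,.126,.22))"
```

```text
t 13.42 tcp [0.5886 0.1259 0.2207] rot [178.22  -2.47 179.9 ] j [ 25.3  22.3  16.5  -2.7 -85.7 -25.2] F [-0.2 -0.2 -2.3] M [-0.26 -0.2   0.05] w 0.0152
delta tool cm [0.06 0.01 0.07]
```

```bash
python3 look.py 15 >/dev/null; python3 -c "
from h import *
crop('s15',240,120,120,110,6,'s15c')"
```

```text
(no output)
```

View pics/s15c.png

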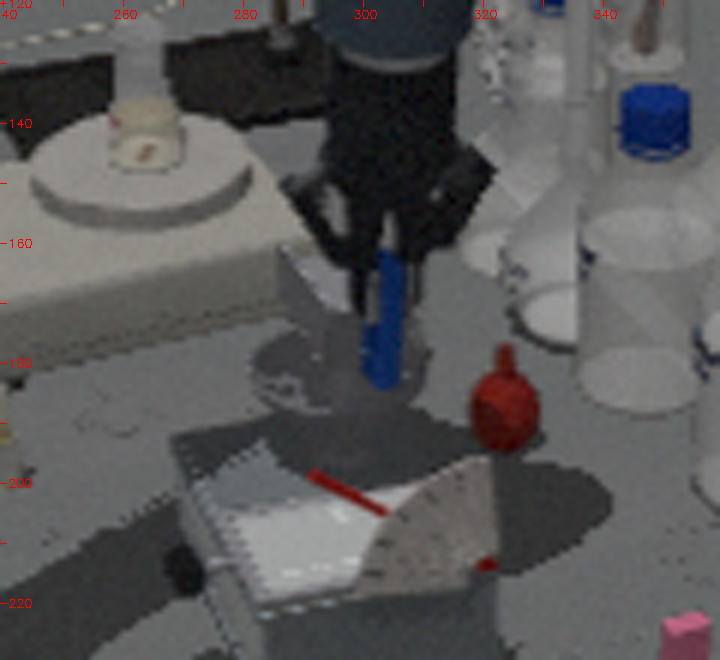

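View pics/t15.png

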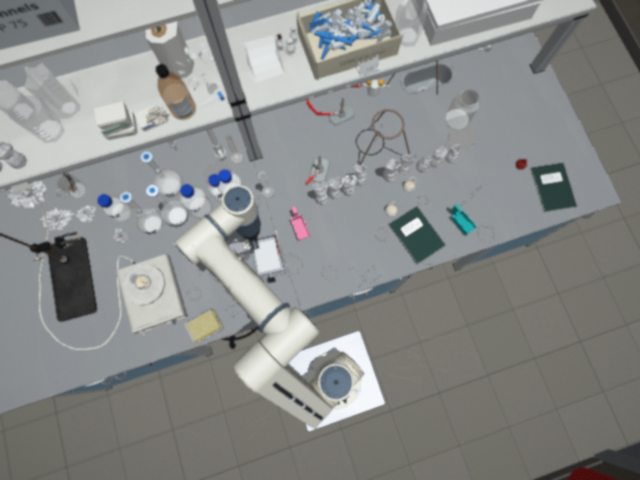

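>>> move_arm(increments=[{"delta_pos": [0,0,0],"twist": 0},{"delta_pos": [0,0,0],"twist": 0}], fingers=1.58, grip_force=20)

```text
time: 13.68
tcp_pos: [0.5888, 0.1247, 0.222]
tcp_rot: [178.2, -2.4, 179.8]
ft_force: [0.1, -0.0, -2.6]
width: 0.0157
```

>>> move_arm(increments=[{"delta_pos": [0,0,0],"twist": 0},{"delta_pos": [0,0,0],"twist": 0}], fingers=1.591)

```text
time: 13.85
tcp_pos: [0.589, 0.1242, 0.2229]
tcp_rot: [178.2, -2.3, 179.8]
ft_force: [0.6, 0.0, -2.1]
width: 0.0157
```

```bash
python3 -c "
from h import *
cap('scene','s16');delta((.588,.126,.22))
crop('s16',240,120,120,110,6,'s16c')"
```

```text
t 13.9 tcp [0.589  0.1242 0.223 ] rot [178.17  -2.27 179.81] j [ 25.1  22.1  16.5  -2.6 -85.7 -25.1] F [ 0.5  0.9 -2.7] M [-0.18 -0.2   0.01] w 0.0157
delta tool cm [0.09 0.17 0.31]
```

View pics/s16c.png

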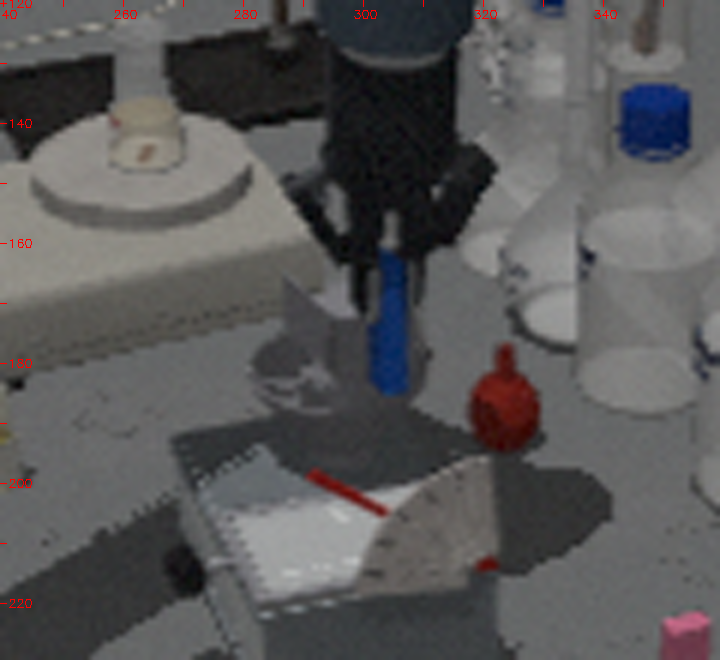

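>>> move_arm(increments=[{"delta_pos": [0,0,0],"twist": 0},{"delta_pos": [0,0,0],"twist": 0}], fingers=1.591)

```text
time: 14.07
tcp_pos: [0.589, 0.1239, 0.2233]
tcp_rot: [178.2, -2.2, 179.8]
ft_force: [-0.2, -0.1, -3.5]
width: 0.0158
```

```bash
python3 -c "
from h import *
cap('scene','s17');delta((.588,.126,.22))
crop('s17',240,120,120,110,6,'s17c')"
```

```text
t 14.12 tcp [0.589  0.1239 0.2233] rot [178.16  -2.24 179.79] j [ 25.1  22.1  16.5  -2.6 -85.7 -25.1] F [ 0.4 -0.5 -2.7] M [-0.23 -0.12  0.01] w 0.0161
delta tool cm [0.09 0.2  0.35]
```

View pics/s17c.png

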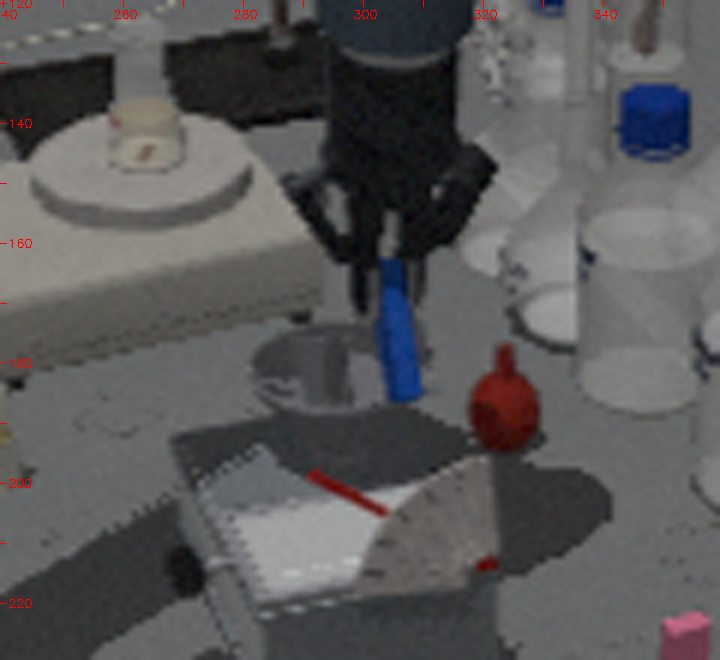

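>>> move_arm(increments=[{"delta_pos": [0,0,0],"twist": 0},{"delta_pos": [0,0,0],"twist": 0}], fingers=1.591)

```text
time: 14.28
tcp_pos: [0.589, 0.1239, 0.2234]
tcp_rot: [178.2, -2.2, 179.8]
ft_force: [0.4, 0.6, -2.2]
width: 0.016
```

```bash
python3 -c "
from h import *
cap('scene','s18');cap('top','t18');delta((.588,.126,.22))
crop('s18',240,120,120,110,6,'s18c');crop('t18',200,200,100,90,6,'t18c')"
```

```text
t 14.38 tcp [0.589  0.1239 0.2234] rot [178.16  -2.24 179.79] j [ 25.1  22.1  16.5  -2.6 -85.7 -25.1] F [ 0.3  0.7 -1.8] M [-0.13 -0.19  0.03] w 0.0157
delta tool cm [0.08 0.19 0.35]
```

View pics/s18c.png

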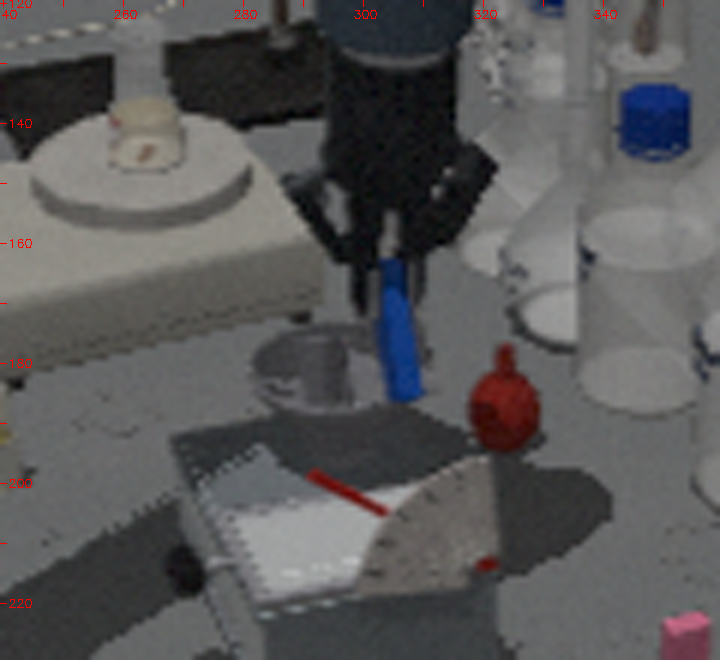

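View pics/t18c.png

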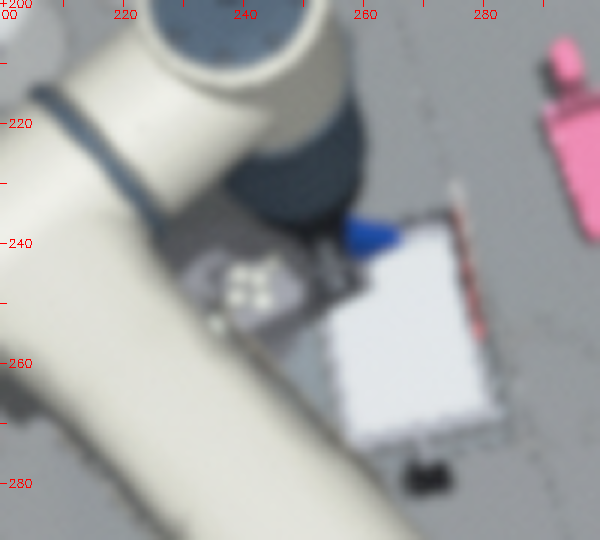

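>>> move_arm(increments=[{"delta_pos": [0,0,0],"twist": 0},{"delta_pos": [0,0,0],"twist": 0},{"delta_pos": [0,0,0],"twist": 0}], fingers=1.591)

```text
time: 14.63
tcp_pos: [0.5891, 0.1241, 0.2236]
tcp_rot: [178.1, -2.2, 179.8]
ft_force: [0.4, -0.2, -2.5]
width: 0.0159
```

```bash
python3 -c "
from h import *
cap('top','t19');cap('scene','s19');delta((.588,.126,.22))
crop('s19',240,120,120,110,6,'s19c');crop('t19',200,200,100,90,6,'t19c')"
```

```text
t 14.73 tcp [0.5891 0.1241 0.2236] rot [178.15  -2.21 179.8 ] j [ 25.1  22.   16.5  -2.6 -85.7 -25.1] F [-0.1 -0.3 -1.4] M [-0.16 -0.1  -0.04] w 0.0157
delta tool cm [0.1  0.18 0.37]
```

View pics/s19c.png

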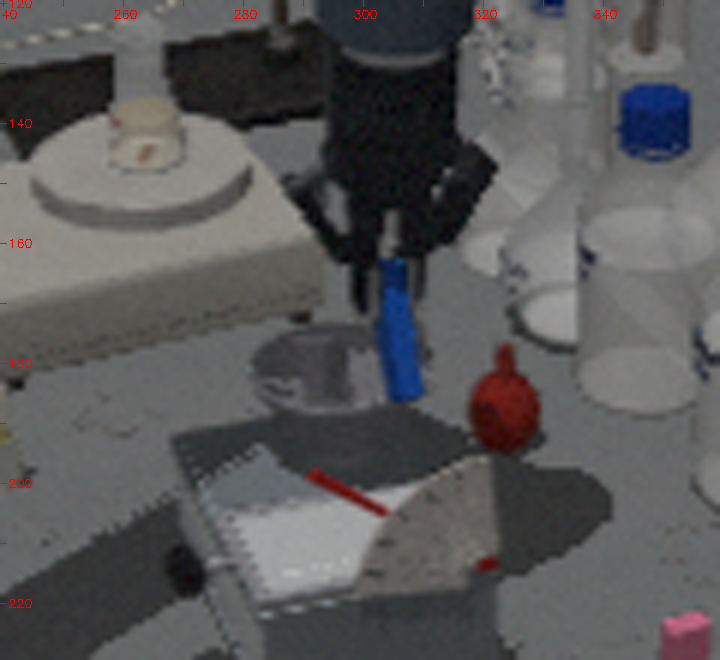

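View pics/t19c.png

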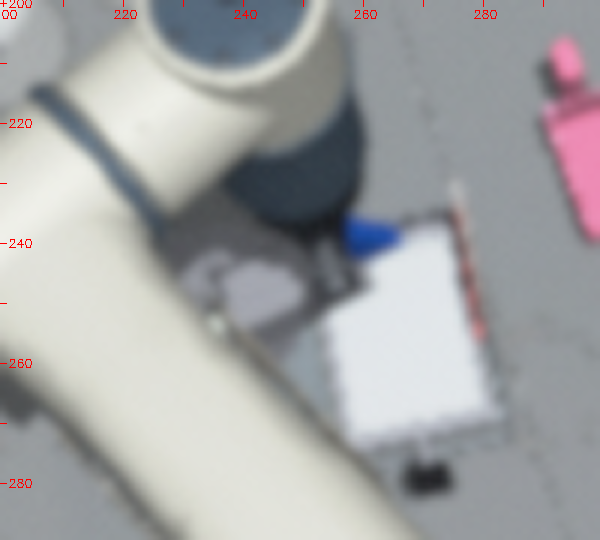

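>>> move_arm(increments=[{"delta_pos": [0,0,0],"twist": 0},{"delta_pos": [0,0,0],"twist": 0},{"delta_pos": [0,0,0],"twist": 0},{"delta_pos": [0,0,-0.7],"twist": 0},{"delta_pos": [0,0,-1.5],"twist": 0},{"delta_pos": [0,0,-1.5],"twist": 0},{"delta_pos": [0,0,-1.5],"twist": 0},{"delta_pos": [0,0,-1],"twist": 0},{"delta_pos": [0,0,-0.5],"twist": 0},{"delta_pos": [0,0,0],"twist": 0}], fingers=1.3, grip_force=50)

```text
time: 15.57
tcp_pos: [0.5916, 0.1213, 0.2957]
tcp_rot: [178.2, -2.2, 179.8]
ft_force: [0.1, 0.0, -2.6]
width: 0.0154
```

```bash
python3 -c "
from h import *
cap('top','t20');cap('scene','s20');delta((.523,-.2545,.25))
crop('s20',230,100,120,130,6,'s20c');crop('t20',200,200,100,90,6,'t20c')"
```

```text
t 15.67 tcp [0.5911 0.1213 0.2942] rot [178.22  -2.33 179.8 ] j [ 24.8  22.1  26.7  -2.6 -96.  -25.3] F [-0.7 -0.  -2.1] M [-0.17 -0.15 -0.03] w 0.015
delta tool cm [  6.49 -37.74   3.51]
```

View pics/s20c.png

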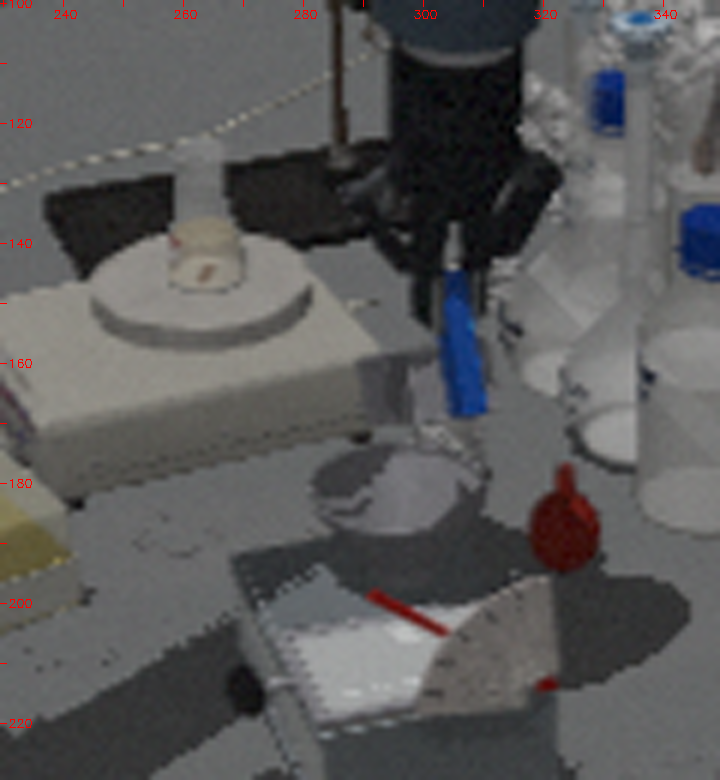

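View pics/t20c.png

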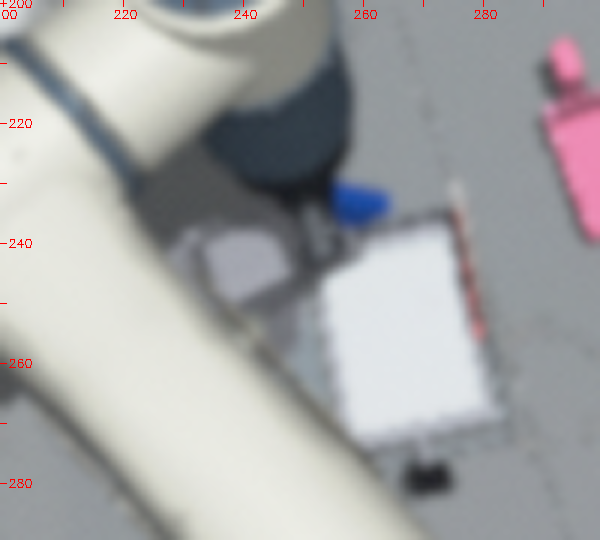

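>>> move_arm(increments=[{"delta_pos": [0.2,-1,0],"twist": 0},{"delta_pos": [0.4,-2,0],"twist": 0},{"delta_pos": [0.5,-3,0.1],"twist": -0.05},{"delta_pos": [0.5,-3,0.1],"twist": -0.05},{"delta_pos": [0.5,-3,0.1],"twist": -0.05},{"delta_pos": [0.5,-3,0.1],"twist": -0.05},{"delta_pos": [0.5,-3,0.1],"twist": -0.05},{"delta_pos": [0.5,-3,0],"twist": -0.05},{"delta_pos": [0.5,-3,0],"twist": -0.05},{"delta_pos": [0.5,-3,0],"twist": -0.05},{"delta_pos": [0.5,-3,0],"twist": -0.05},{"delta_pos": [0.5,-3,0],"twist": -0.05},{"delta_pos": [0.5,-2,0],"twist": -0.05},{"delta_pos": [0.3,-1,0],"twist": -0.05},{"delta_pos": [0,0,0],"twist": 0}])

```text
time: 16.92
tcp_pos: [0.6025, -0.2592, 0.2607]
tcp_rot: [176.2, -2.0, -143.9]
ft_force: [0.1, 0.6, -3.2]
width: 0.0155
```

```bash
python3 -c "
from h import *
delta((.533,-.256,.2))"
```

```text
t 16.92 tcp [ 0.6025 -0.2592  0.2607] rot [ 176.21   -1.98 -143.94] j [-10.3  30.6  34.7  -1.2 -98.2  46.2] F [ 0.1  0.6 -3.2] M [-0.02 -0.19  0.06] w 0.0155
delta tool cm [5.22 3.93 6.52]
```

>>> move_arm(increments=[{"delta_pos": [1,0.8,0.5],"twist": -0.09},{"delta_pos": [1,0.8,0.5],"twist": -0.09},{"delta_pos": [1,0.8,0.5],"twist": -0.09},{"delta_pos": [1,0.8,0.5],"twist": -0.09},{"delta_pos": [1,0.8,0.5],"twist": -0.08},{"delta_pos": [0,0,0],"twist": 0}])

```text
time: 17.42
tcp_pos: [0.5317, -0.2662, 0.2325]
tcp_rot: [175.1, -0.2, -118.0]
ft_force: [0.1, 0.4, -1.7]
width: 0.015
```

```bash
python3 -c "
from h import *
delta((.533,-.256,.14))"
```

```text
t 17.42 tcp [ 0.5317 -0.2662  0.2325] rot [ 1.7512e+02 -1.6000e-01 -1.1801e+02] j [-12.3  23.4  19.1  -1.2 -90.5  74.3] F [ 0.1  0.4 -1.7] M [-0.18 -0.33  0.03] w 0.015
delta tool cm [-0.99 -0.42  9.24]
```

>>> move_arm(increments=[{"delta_pos": [-0.5,-0.2,1.5],"twist": 0},{"delta_pos": [-0.3,-0.2,2.5],"twist": 0},{"delta_pos": [-0.1,0,2.5],"twist": 0},{"delta_pos": [0,0,2],"twist": 0},{"delta_pos": [0,0,1.5],"twist": 0},{"delta_pos": [0,0,0.5],"twist": 0},{"delta_pos": [0,0,0],"twist": 0}])

```text
time: 18.0
tcp_pos: [0.5294, -0.2531, 0.1242]
tcp_rot: [175.2, -0.2, -118.8]
ft_force: [0.2, -0.2, -1.1]
width: 0.0156
```

```bash
python3 -c "
from h import *
cap('scene','s21');delta((.533,-.256,.046))
crop('s21',270,200,110,110,6,'s21c')"
```

```text
t 18.05 tcp [ 0.5296 -0.2531  0.1247] rot [ 1.7525e+02 -1.5000e-01 -1.1876e+02] j [-11.1  25.    5.9  -1.3 -75.5  72.7] F [-0.3 -0.7 -1.9] M [-0.09 -0.24 -0.  ] w 0.0155
delta tool cm [ 0.07 -1.08  7.81]
```

View pics/s21c.png

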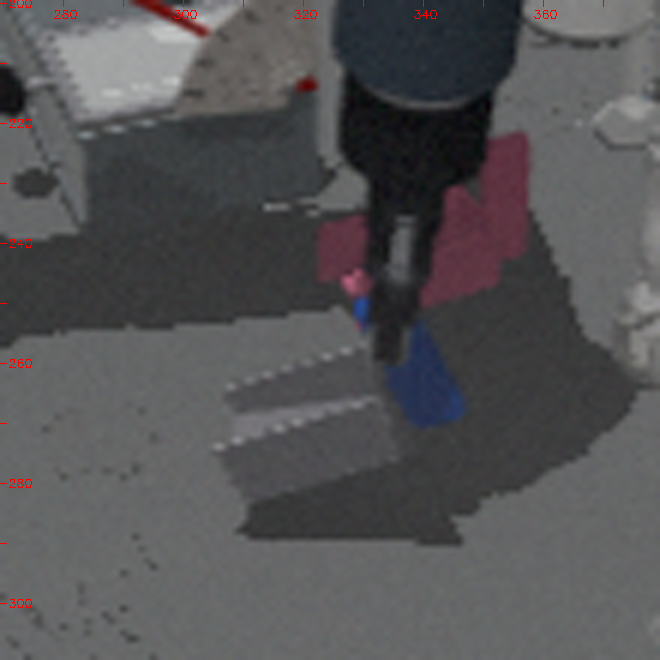

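>>> move_arm(increments=[{"delta_pos": [0,-0.2,1],"twist": 0},{"delta_pos": [0,-0.2,1.5],"twist": 0},{"delta_pos": [0,-0.2,1],"twist": 0},{"delta_pos": [0,0,0.2],"twist": 0},{"delta_pos": [0,0,0],"twist": 0}])

```text
time: 18.47
tcp_pos: [0.537, -0.2564, 0.0913]
tcp_rot: [176.0, -0.1, -118.8]
ft_force: [-0.6, 2.5, 0.4]
width: 0.0153
```

>>> move_arm(increments=[{"delta_pos": [0,0,0],"twist": 0},{"delta_pos": [0,0,0.5],"twist": 0},{"delta_pos": [0,0,0.5],"twist": 0},{"delta_pos": [0,0,0.5],"twist": 0},{"delta_pos": [0,0,0.5],"twist": 0},{"delta_pos": [0,0,0.5],"twist": 0},{"delta_pos": [0,0,0.5],"twist": 0},{"delta_pos": [0,0,0],"twist": 0}], fingers=1.593, grip_force=20)

```text
time: 19.13
tcp_pos: [0.5413, -0.2584, 0.0646]
tcp_rot: [176.9, -0.0, -118.8]
ft_force: [0.9, 0.2, 0.7]
width: 0.0161
```

```bash
python3 -c "
from h import *
cap('scene','s22');delta((.533,-.256,.046))
crop('s22',270,200,110,110,6,'s22c')"
```

```text
t 19.18 tcp [ 0.5412 -0.2584  0.0648] rot [ 1.7692e+02 -3.0000e-02 -1.1876e+02] j [-11.2  27.8   1.1  -1.  -66.2  72.8] F [ 0.5  0.3 -1.8] M [-0.02 -0.18 -0.02] w 0.0157
delta tool cm [0.19 0.73 1.93]
```

View pics/s22c.png

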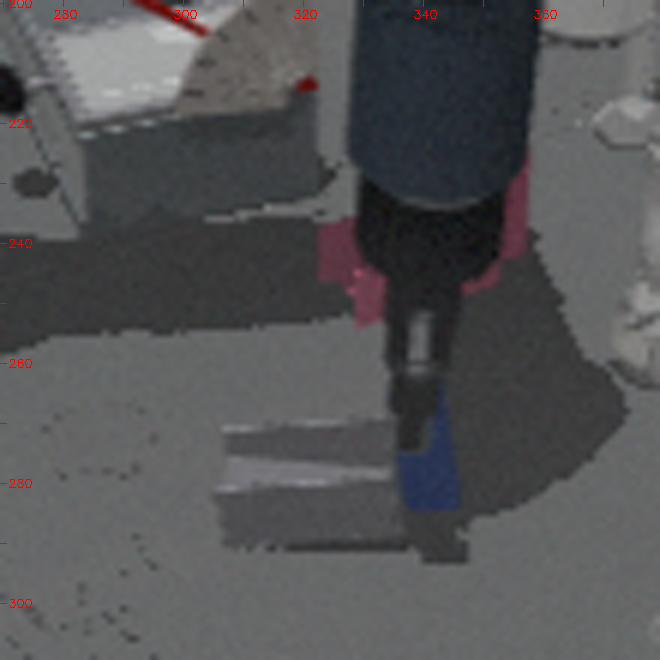

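>>> move_arm(increments=[{"delta_pos": [0,0,0.5],"twist": 0},{"delta_pos": [0,0,0.5],"twist": 0},{"delta_pos": [0,0,0.4],"twist": 0},{"delta_pos": [0,0,0.3],"twist": 0},{"delta_pos": [0,0,0.1],"twist": 0},{"delta_pos": [0,0,0],"twist": 0}])

```text
time: 19.68
tcp_pos: [0.5398, -0.2577, 0.0457]
tcp_rot: [176.9, -0.1, -118.7]
ft_force: [-0.0, -0.5, 0.7]
width: 0.0161
```

```bash
python3 -c "
from h import *
cap('scene','s23');delta((.533,-.256,.046))
crop('s23',270,200,110,110,6,'s23c')"
```

```text
t 19.73 tcp [ 0.5398 -0.2577  0.0457] rot [ 1.7687e+02 -6.0000e-02 -1.1872e+02] j [-11.1  28.7  -0.5  -1.  -63.8  72.8] F [0.2 0.2 1.8] M [-0.06 -0.3   0.  ] w 0.016
delta tool cm [0.18 0.67 0.01]
```

View pics/s23c.png

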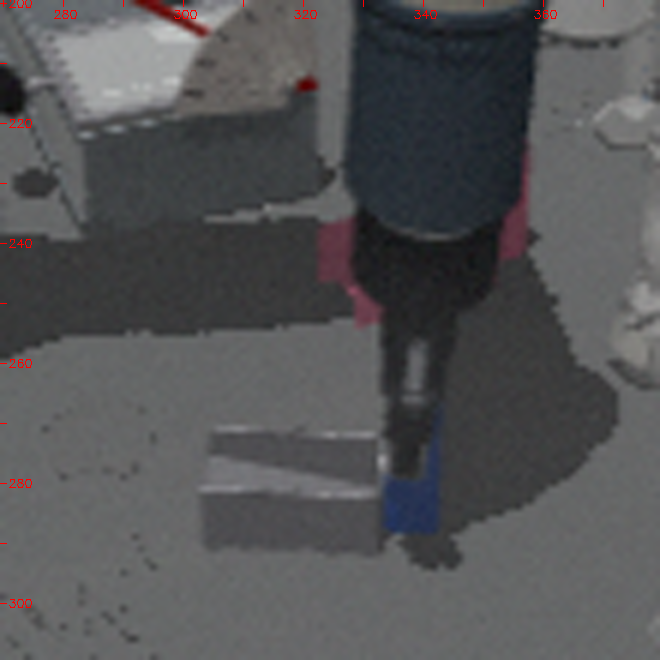

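>>> move_arm(increments=[{"delta_pos": [0,0,0],"twist": 0},{"delta_pos": [0,0,0],"twist": 0},{"delta_pos": [0,0,0],"twist": 0},{"delta_pos": [0,0,0],"twist": 0},{"delta_pos": [0,0,0],"twist": 0},{"delta_pos": [0,0,-1],"twist": 0},{"delta_pos": [0,0,-2],"twist": 0},{"delta_pos": [0,0,-3],"twist": 0},{"delta_pos": [0,0,-3],"twist": 0},{"delta_pos": [0,0,-3],"twist": 0},{"delta_pos": [0,0,-3],"twist": 0},{"delta_pos": [0,0,0],"twist": 0}], fingers=6)

```text
time: 20.73
tcp_pos: [0.5437, -0.2614, 0.2021]
tcp_rot: [176.3, -0.3, -118.8]
ft_force: [0.5, -0.7, 2.1]
width: 0.0599
```

```bash
python3 -c "
from h import *
cap('scene','s24');cap('top','t24');q=np.load('fit.npz')['q'];k=pose((-.105,-.055,.083),*q)[0];print(k);delta(k)
crop('s24',250,170,130,130,6,'s24c')"
```

```text
[0.44964741 0.11520934 0.083     ]
t 20.83 tcp [ 0.542  -0.26    0.1968] rot [ 175.87   -0.21 -118.81] j [-11.4  24.1  15.1  -1.  -85.   72.7] F [-0.4  0.1 -1.1] M [-0.13 -0.2  -0.04] w 0.0601
delta tool cm [-28.46  25.3   13.14]
```

View pics/s24c.png

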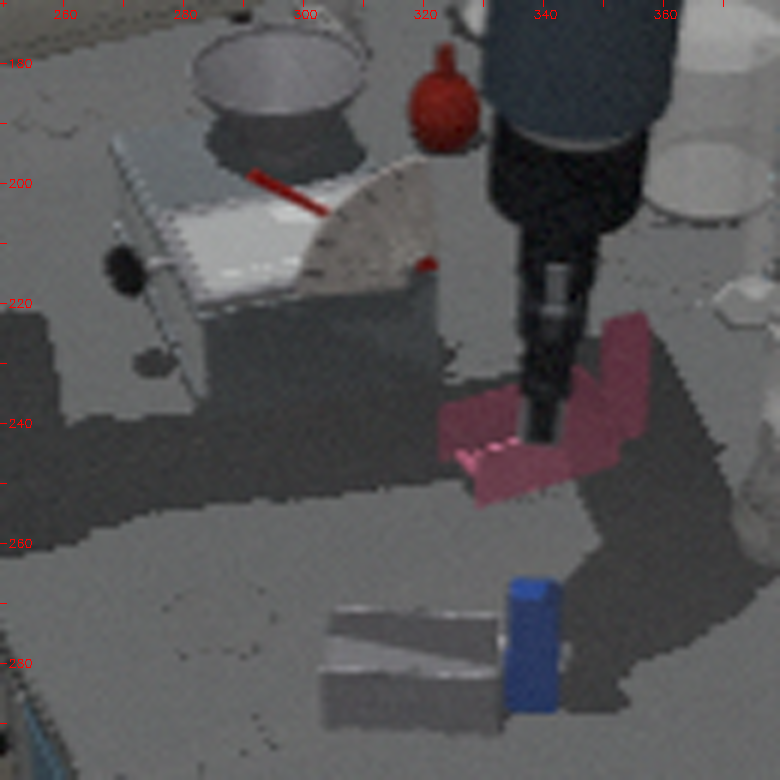

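View pics/t24.png

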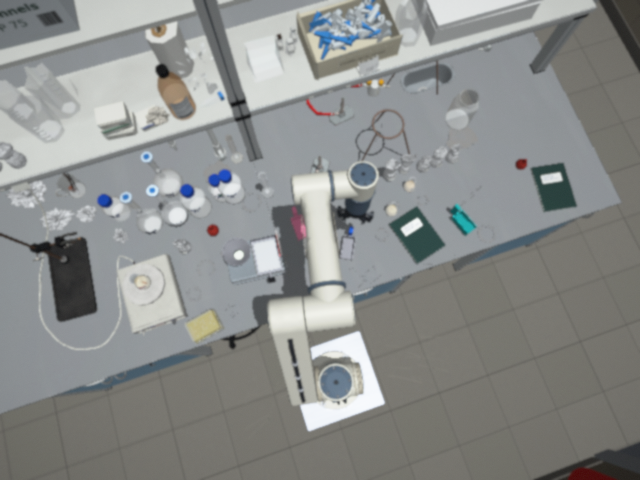

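```bash
python3 - <<'E'
from h import *
crop('s24',255,165,90,85,8.5,'m1')
crop('t24',215,215,80,75,8,'m2')
crop('s2',255,165,90,85,8.5,'m3')
E
```

```text
(no output)
```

View pics/m1.png

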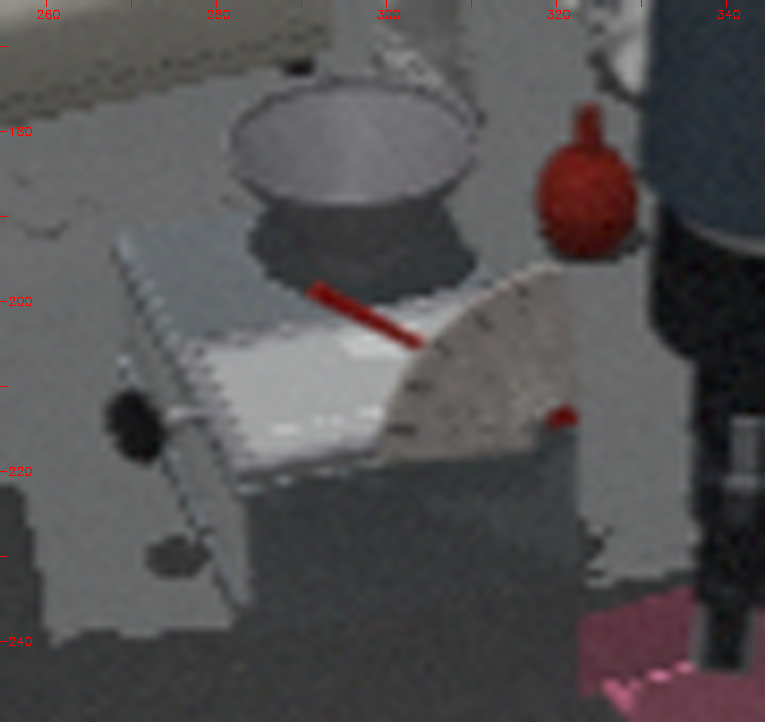

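View pics/m2.png

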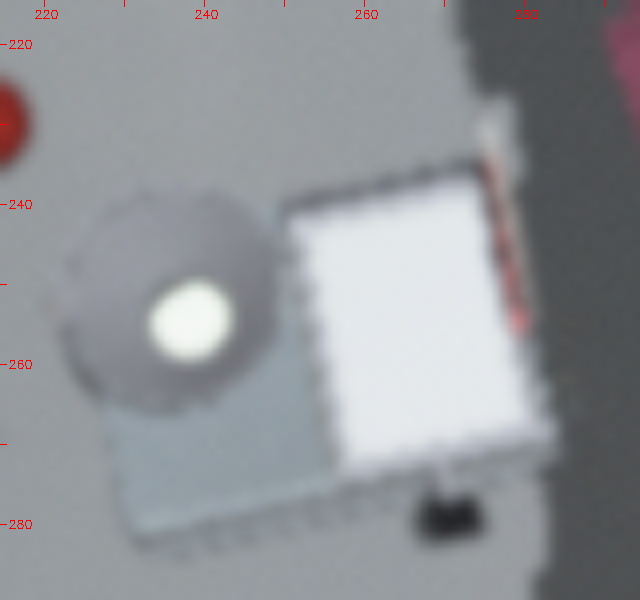

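View pics/m3.png

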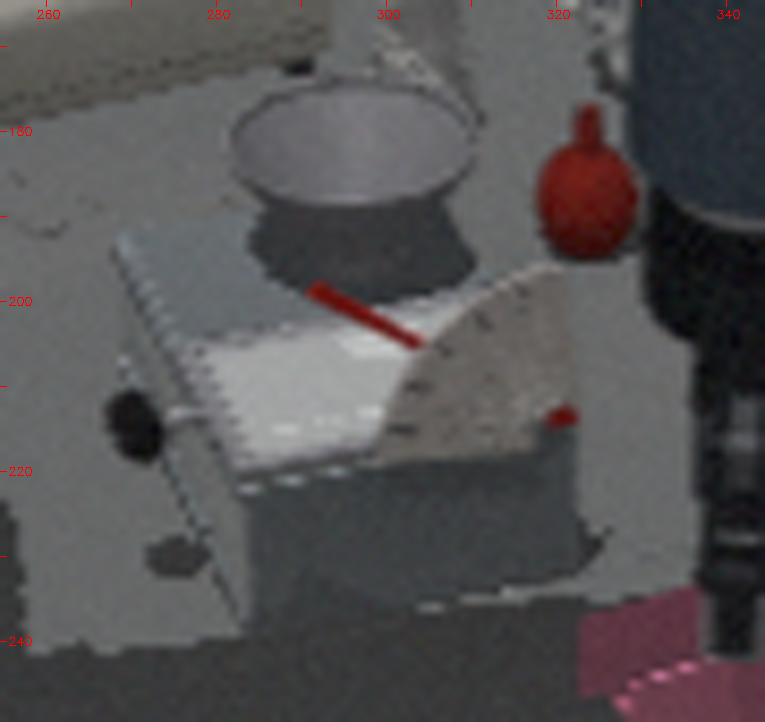

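```bash
cat > fit3.py <<'E'
from h import *
t=load('t24');s=load('s24')
S=lambda x,y:np.array((255+x/8.5-.5,165+y/8.5-.5))
T=lambda x,y:np.array((215+x/8-.5,215+y/8-.5))
m=[(s,S(355,145),(.025,.057,.141)),(s,S(118,240),(-.075,.11,.08)),(s,S(240,488),(-.075,-.11,.08)),(s,S(245,632),(-.075,-.11,0)),
(s,S(577,428),(.075,-.11,.08)),(s,S(580,570),(.075,-.11,0)),(s,S(137,427),(-.105,-.055,.083)),
(t,T(172,297),(.025,.057,.141)),(t,T(475,165),(.075,-.11,.08)),(t,T(553,437),(-.075,-.11,.08)),(t,T(449,518),(-.105,-.055,.083)),(t,T(135,535),(-.075,.11,.08))]
tips=[(s,S(312,290)),(t,T(518,325))]
def tip(q,a,y): return pose((.07-.14*np.cos(a),y,.083+.14*np.sin(a)),*q)
def f(v):
    q,so,to,a,y=v[:3],v[3:5],v[5:7],v[7],v[8]
    r=[proj(d,pose(P,*q))[0]+(so if d is s else to)-uv for d,uv,P in m]
    r+=[proj(d,tip(q,a,y))[0]+(so if d is s else to)-uv for d,uv in tips]
    return np.r_[np.concatenate(r),so/1.5,to/.7,(y+.112)/.003]
v=least_squares(f,[.56,.16,-.08,1,-.5,0,0,.8,-.112],loss='soft_l1').x
print(v.round(4),np.degrees(v[2]));print(f(v)[:28].reshape(-1,2).round(1).tolist())
q=v[:3];print('knob',pose((-.105,-.055,.083),*q),'funnel',pose((.025,.057,.141),*q),'hinge',pose((.07,-.055,.083),*q))
hub=pose((.07,v[8],.083),*q);print('hub px',proj(s,hub)+v[3:5],'seen',S(565,415))
np.savez('fit3.npz',v=v)
E
python3 fit3.py
```

```text
[ 0.5596  0.1608 -0.0989  1.211  -0.3441  0.0816  0.2425  0.6959 -0.111 ] -5.669000557721986
[[-0.6, -1.0], [-0.4, -0.9], [-0.0, 0.3], [0.5, 1.1], [-0.2, -0.3], [-0.6, 0.6], [0.2, 0.2], [-0.6, -0.2], [1.8, -0.9], [-0.5, 0.1], [0.6, 0.0], [-1.8, -0.0], [0.6, 0.1], [0.3, 0.3]]
knob [[0.44969172 0.11645505 0.083     ]] funnel [[0.59011942 0.21506569 0.141     ]] hinge [[0.62383582 0.09916831 0.083     ]]
hub px [[320.93442437 214.30533576]] seen [320.97058824 213.32352941]
```

>>> move_arm(increments=[{"delta_pos": [0,1,0],"twist": -0.1},{"delta_pos": [0,2,0],"twist": -0.1},{"delta_pos": [0,3,0],"twist": -0.1},{"delta_pos": [0,3,0],"twist": -0.09},{"delta_pos": [0,2,0],"twist": 0},{"delta_pos": [0,0,0],"twist": 0}], fingers=6)

```text
time: 21.33
tcp_pos: [0.4293, -0.2276, 0.1975]
tcp_rot: [175.3, 1.7, -95.4]
ft_force: [0.3, -0.1, 0.1]
width: 0.0601
```

```bash
python3 -c "
from h import *
delta((.45,.1165,.16))"
```

```text
t 21.33 tcp [ 0.4293 -0.2276  0.1975] rot [175.3    1.71 -95.44] j [-10.4  11.7  -2.2  -1.3 -80.9  95.3] F [ 0.3 -0.1  0.1] M [-0.14 -0.24  0.  ] w 0.0601
delta tool cm [-34.32   0.81   4.85]
```

>>> move_arm(increments=[{"delta_pos": [-1.5,0,0],"twist": 0},{"delta_pos": [-3,0,0],"twist": 0},{"delta_pos": [-3,0,0],"twist": 0},{"delta_pos": [-3,0,0.1],"twist": 0},{"delta_pos": [-3,0,0.1],"twist": 0},{"delta_pos": [-3,0,0.1],"twist": 0},{"delta_pos": [-3,0,0.1],"twist": 0},{"delta_pos": [-3,0,0.1],"twist": 0},{"delta_pos": [-3,0,0.1],"twist": 0},{"delta_pos": [-3,0,0.1],"twist": 0},{"delta_pos": [-2,0,0],"twist": 0},{"delta_pos": [-1,0,0],"twist": 0},{"delta_pos": [0,0,0],"twist": 0}])

```text
time: 22.42
tcp_pos: [0.4545, 0.1009, 0.1885]
tcp_rot: [174.0, 1.5, -96.0]
ft_force: [-0.2, -0.1, 0.5]
width: 0.0598
```

```bash
python3 -c "
from h import *
cap('scene','s25');cap('top','t25');delta((.45,.1165,.15))
crop('s25',240,150,110,100,7,'s25c');crop('t25',210,210,100,90,7,'t25c')"
```

```text
t 22.52 tcp [0.4544 0.0991 0.1886] rot [173.97   1.43 -96.06] j [ 27.9   9.9  -4.6  -4.6 -79.7  57.1] F [-0.  -0.9 -0. ] M [-0.14 -0.29 -0.02] w 0.0603
delta tool cm [-1.58  0.2   3.95]
```

View pics/s25c.png

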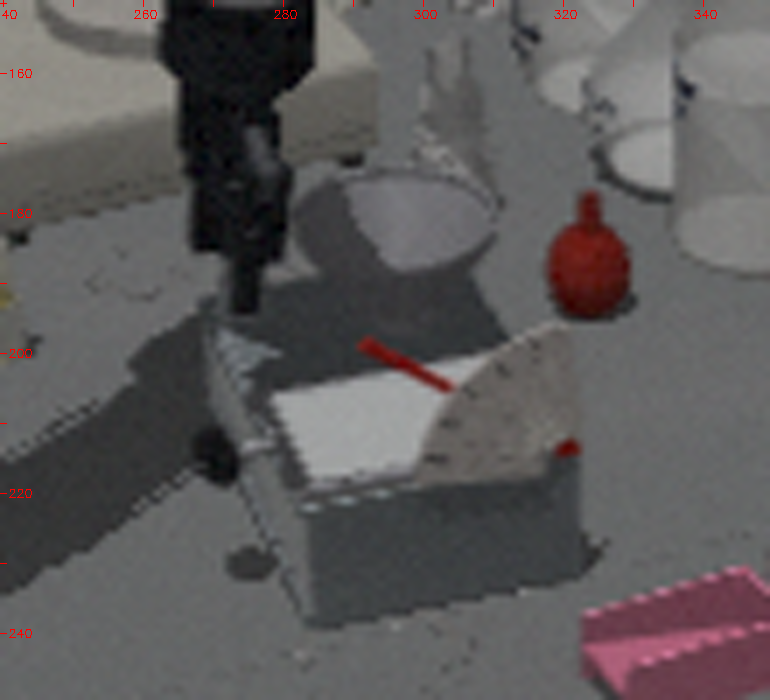

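View pics/t25c.png

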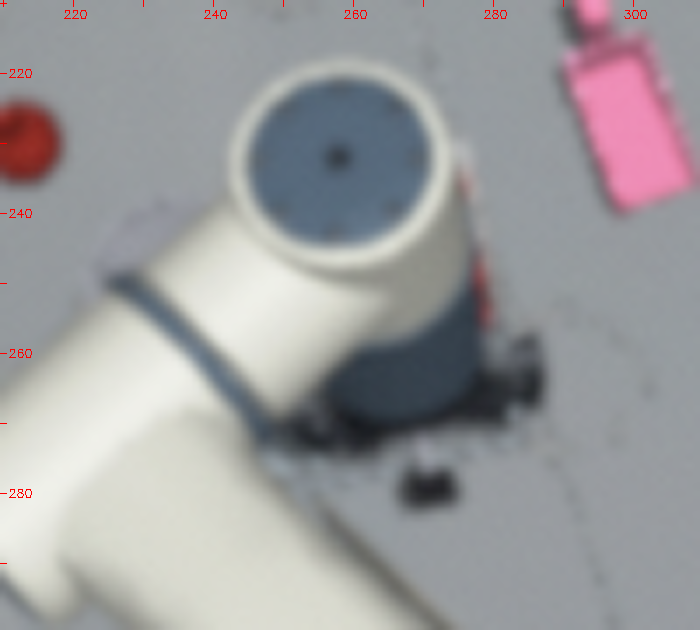

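```bash
cat >> h.py <<'E'
def gdelta(g):
    o=monitor.observe();R=Rtool(o);delta(np.array(g)+.019*R[:,2]);print('z axis',R[:,2].round(3),'grasp',(o['tcp_pos']-.019*R[:,2]).round(4))
E
python3 -c "
from h import *
gdelta((.4495,.1165,.083)); gdelta((.4495,.1165,.145))"
```

```text
t 22.52 tcp [0.4544 0.0991 0.1886] rot [173.97   1.43 -96.06] j [ 27.9   9.9  -4.6  -4.6 -79.7  57.1] F [-0.  -0.9 -0. ] M [-0.14 -0.29 -0.02] w 0.0603
delta tool cm [-1.41 -0.45 12.51]
z axis [-0.102  0.036 -0.994] grasp [0.4563 0.0985 0.2075]
t 22.52 tcp [0.4544 0.0991 0.1886] rot [173.97   1.43 -96.06] j [ 27.9   9.9  -4.6  -4.6 -79.7  57.1] F [-0.  -0.9 -0. ] M [-0.14 -0.29 -0.02] w 0.0603
delta tool cm [-1.56  0.2   6.35]
z axis [-0.102  0.036 -0.994] grasp [0.4563 0.0985 0.2075]
```

>>> move_arm(increments=[{"delta_pos": [-0.7,0,1.5],"twist": 0},{"delta_pos": [-0.7,0,2.5],"twist": 0},{"delta_pos": [-0.1,0,2],"twist": 0},{"delta_pos": [0,0,1.5],"twist": 0},{"delta_pos": [0,0,0.5],"twist": 0},{"delta_pos": [0,0,0],"twist": 0}])

```text
time: 23.02
tcp_pos: [0.4486, 0.1107, 0.1072]
tcp_rot: [174.1, 1.4, -96.5]
ft_force: [-0.6, 0.6, 0.2]
width: 0.0602
```

```bash
python3 -c "
from h import *
cap('scene','s26');cap('top','t26');gdelta((.4495,.1165,.083))
crop('s26',240,150,110,100,7,'s26c');crop('t26',210,210,100,90,7,'t26c')"
```

```text
t 23.12 tcp [0.4495 0.1112 0.1085] rot [174.21   1.42 -96.49] j [ 29.6  12.8 -13.1  -4.9 -68.   56. ] F [-0.7 -0.8  1. ] M [-0.12 -0.3   0.  ] w 0.0597
delta tool cm [-0.46 -0.2   4.46]
z axis [-0.097  0.036 -0.995] grasp [0.4514 0.1105 0.1274]
```

View pics/s26c.png

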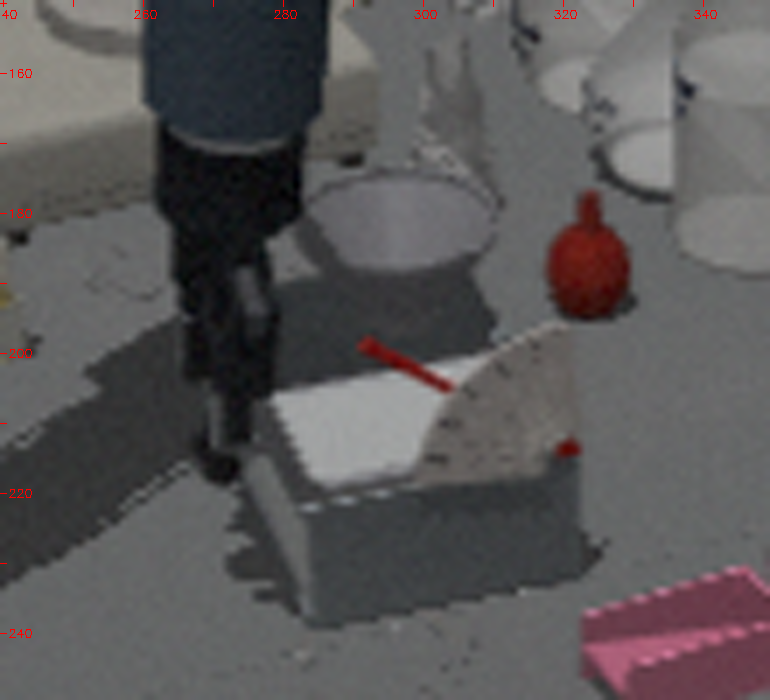

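View pics/t26c.png

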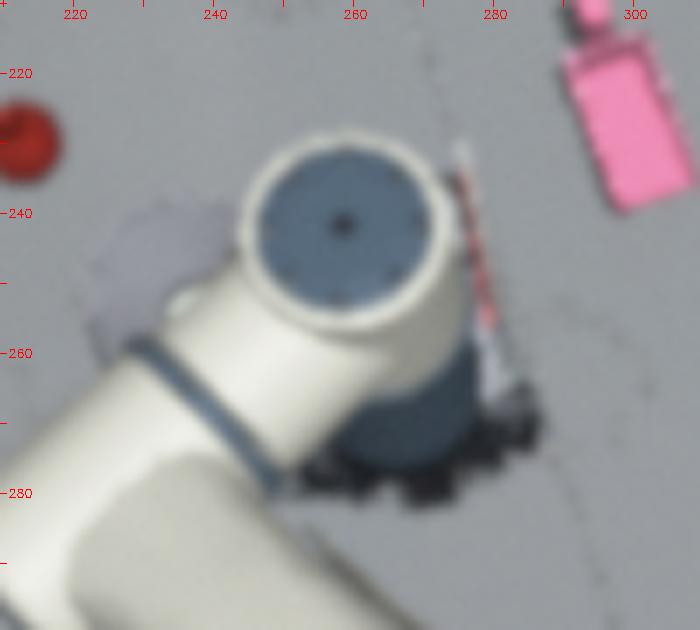

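```bash
python3 -c "
from h import *
R=Rtool();o=monitor.observe()['tcp_pos'];s=load('s26');off=[1.2,-.3]
for x in(-.036,-.03,.03,.036): print(x,(o+R@[x,0,-.004]).round(3),proj(s,o+R@[x,0,-.004])+off)
print('knob',proj(s,(.4497,.1165,.083))+off)
crop('s26',255,190,40,40,15,'z1')"
```

```text
-0.036 [0.454 0.147 0.113] [[268.58581305 203.60745455]]
-0.03 [0.453 0.141 0.113] [[268.9606281  204.48812922]]
0.03 [0.447 0.081 0.112] [[272.81171026 213.53672673]]
0.036 [0.446 0.075 0.112] [[273.20742078 214.46649793]]
knob [[270.8135814  214.94345269]]
```

View pics/z1.png

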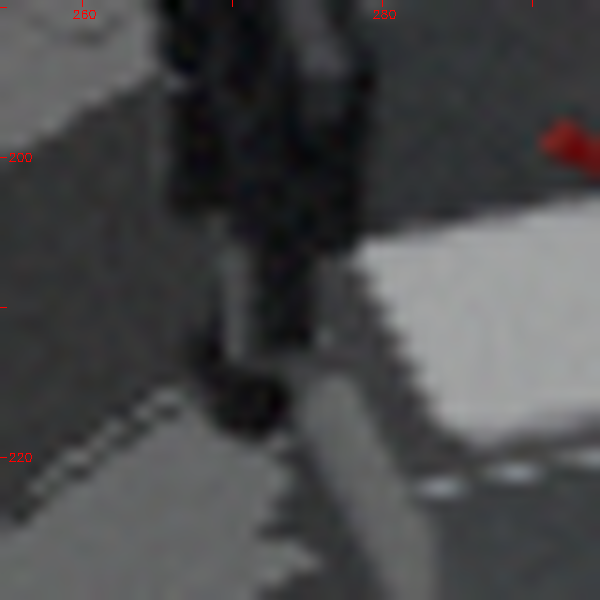

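>>> move_arm(increments=[{"delta_pos": [-0.4,-0.3,0.5],"twist": 0},{"delta_pos": [-0.1,-0.1,1.2],"twist": 0},{"delta_pos": [0,0,1.2],"twist": 0},{"delta_pos": [0,0,1],"twist": 0},{"delta_pos": [0,0,0.3],"twist": 0},{"delta_pos": [0,0,0],"twist": 0}])

```text
time: 23.62
tcp_pos: [0.4565, 0.119, 0.0702]
tcp_rot: [174.9, 1.8, -96.6]
ft_force: [-0.2, -0.3, -0.1]
width: 0.0598
```

```bash
python3 -c "
from h import *
cap('scene','s27');gdelta((.4495,.1165,.083))
crop('s27',250,180,60,60,10,'z2')"
```

```text
t 23.67 tcp [0.4567 0.119  0.0705] rot [174.94   1.8  -96.56] j [ 30.   15.4 -15.8  -5.1 -61.9  56. ] F [ 0.5  0.2 -0.5] M [-0.13 -0.22 -0.01] w 0.0598
delta tool cm [0.29 0.8  0.71]
z axis [-0.084  0.041 -0.996] grasp [0.4583 0.1182 0.0895]
```

View pics/z2.png

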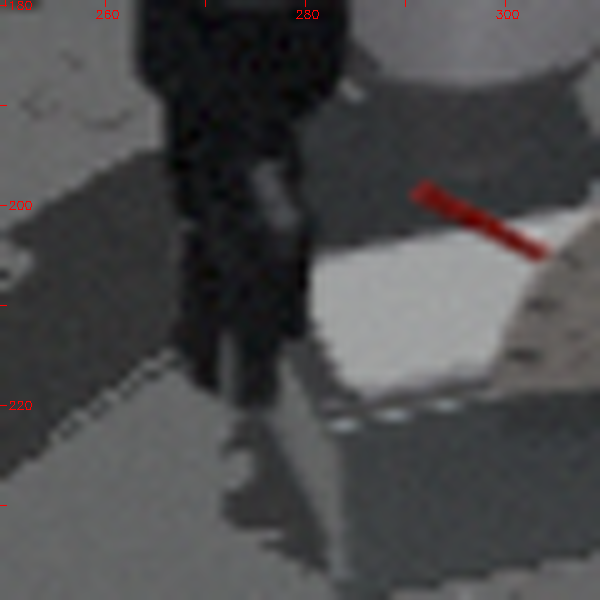

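Correct x drift and finish the descent, then close on the knob.

>>> move_arm(increments=[{"delta_pos": [0.2,0.6,0.4],"twist": -0.01},{"delta_pos": [0.1,0.3,0.35],"twist": -0.005},{"delta_pos": [0,0,0],"twist": 0}])

```text
time: 23.92
tcp_pos: [0.4475, 0.1177, 0.065]
tcp_rot: [175.1, 2.0, -95.6]
ft_force: [-0.6, 0.1, 0.6]
width: 0.0603
```

```bash
python3 -c "
from h import *
gdelta((.4495,.1165,.083))"
```

```text
t 23.92 tcp [0.4475 0.1177 0.065 ] rot [175.15   1.99 -95.6 ] j [ 30.5  14.7 -17.7  -5.1 -60.5  56.6] F [-0.6  0.1  0.6] M [-0.1  -0.23  0.01] w 0.0603
delta tool cm [ 0.04 -0.06  0.08]
z axis [-0.081  0.043 -0.996] grasp [0.449  0.1169 0.0839]
```

>>> move_arm(increments=[{"delta_pos": [0,0,0],"twist": 0},{"delta_pos": [0,0,0],"twist": 0},{"delta_pos": [0,0,0],"twist": 0},{"delta_pos": [0,0,0],"twist": 0},{"delta_pos": [0,0,0],"twist": 0}], fingers=0, grip_force=20)

```text
time: 24.33
tcp_pos: [0.447, 0.114, 0.0664]
tcp_rot: [175.2, 1.6, -95.5]
ft_force: [-1.1, 2.7, -1.4]
width: 0.0273
```

```bash
python3 -c "
from h import *
cap('scene','s28');gdelta((.4495,.1165,.083))
crop('s28',250,180,60,60,10,'z3')"
```

```text
t 24.38 tcp [0.447  0.114  0.0664] rot [175.17   1.59 -95.45] j [ 30.4  14.5 -17.9  -4.7 -60.7  56.6] F [ 0.   0.3 -1.1] M [-0.13 -0.16  0.02] w 0.0278
delta tool cm [-0.32 -0.08  0.23]
z axis [-0.081  0.036 -0.996] grasp [0.4486 0.1133 0.0853]
```

View pics/z3.png

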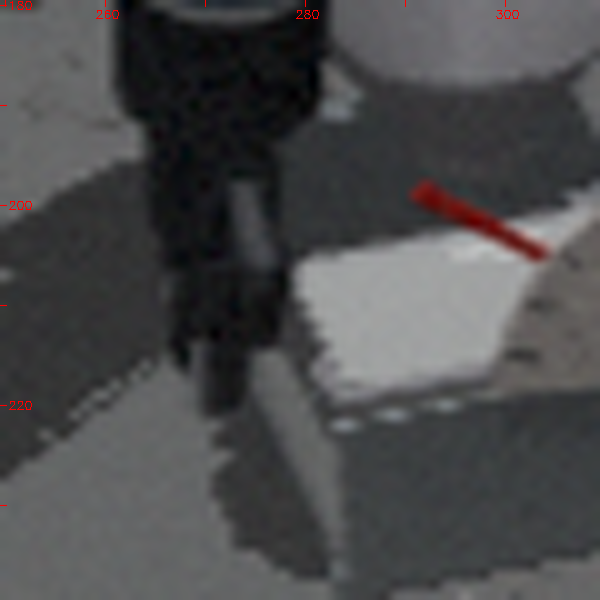

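```bash
cat > arc.py <<'E'
from h import *
import sys,os
v=np.load('fit3.npz')['v'];th=v[2]
o=monitor.observe();R=Rtool(o);g=o['tcp_pos']-.019*R[:,2]
if not os.path.exists('g0.npy'): np.save('g0.npy',g)
g0=np.load('g0.npy')
ex=np.array([np.cos(th),np.sin(th),0])
P=lambda a:g0+ex*.175*(1-np.cos(a))+np.array([0,0,.175*np.sin(a)])
rel=g-g0; dx,dz=rel@ex,rel[2]; print('angle now',np.arctan2(dz,.175-dx),'radius',np.hypot(dz,.175-dx),'lat',rel@[-np.sin(th),np.cos(th),0])
delta(o['tcp_pos'])
c=g
for a in map(float,sys.argv[1:]):
    d=R.T@(P(a)-c)*100; print(a,d.round(2)); c=P(a)
E
python3 arc.py .05 .1 .15 .2 .25 .3 .35 .4
```

```text
angle now 0.0 radius 0.175 lat 0.0
t 24.38 tcp [0.447  0.114  0.0664] rot [175.17   1.59 -95.45] j [ 30.4  14.5 -17.9  -4.7 -60.7  56.6] F [ 0.   0.3 -1.1] M [-0.13 -0.16  0.02] w 0.0278
delta tool cm [0. 0. 0.]
0.05 [-0.02  0.05 -0.87]
0.1 [-0.02  0.01 -0.87]
0.15 [-0.02 -0.04 -0.87]
0.2 [-0.02 -0.08 -0.87]
0.25 [-0.02 -0.12 -0.87]
0.3 [-0.02 -0.17 -0.86]
0.35 [-0.02 -0.21 -0.85]
0.4 [-0.02 -0.25 -0.84]
```

>>> move_arm(increments=[{"delta_pos": [0,0.05,-0.5],"twist": 0},{"delta_pos": [0,0.02,-0.7],"twist": 0},{"delta_pos": [0,0,-0.8],"twist": 0},{"delta_pos": [0,-0.05,-0.8],"twist": 0},{"delta_pos": [0,-0.1,-0.8],"twist": 0},{"delta_pos": [0,-0.1,-0.5],"twist": 0},{"delta_pos": [0,0,0],"twist": 0}], grip_force=30)

```text
time: 24.97
tcp_pos: [0.4533, 0.1134, 0.1116]
tcp_rot: [175.2, 1.7, -95.4]
ft_force: [1.0, 0.2, -3.2]
width: 0.027
```

```bash
python3 arc.py .3 .35 .4 .45 .5; python3 -c "
from h import *
cap('scene','s29')
crop('s29',240,150,100,95,8,'z4')"
```

```text
angle now 0.26178975754231487 radius 0.17465172900687156 lat 2.004204931731386e-05
t 24.97 tcp [0.4533 0.1134 0.1116] rot [175.21   1.67 -95.45] j [ 29.9  12.4 -13.3  -4.5 -67.3  56.5] F [ 1.   0.2 -3.2] M [-0.33 -0.55 -0.02] w 0.027
delta tool cm [0. 0. 0.]
0.3 [-0.02 -0.1  -0.66]
0.35 [-0.02 -0.21 -0.85]
0.4 [-0.02 -0.25 -0.84]
0.45 [-0.02 -0.29 -0.82]
0.5 [-0.02 -0.33 -0.81]
```

View pics/z4.png

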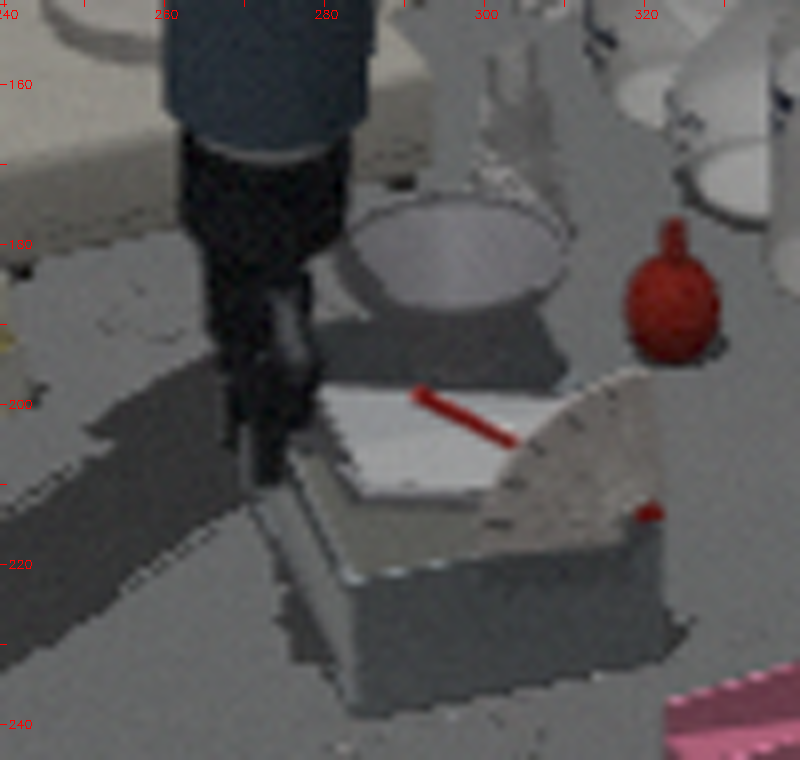

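>>> move_arm(increments=[{"delta_pos": [0,-0.1,-0.66],"twist": 0},{"delta_pos": [0,-0.2,-0.85],"twist": 0},{"delta_pos": [0,-0.25,-0.84],"twist": 0},{"delta_pos": [0,-0.29,-0.82],"twist": 0},{"delta_pos": [0,-0.33,-0.8],"twist": 0},{"delta_pos": [0,-0.35,-0.8],"twist": 0},{"delta_pos": [0,-0.4,-0.7],"twist": 0},{"delta_pos": [0,0,0],"twist": 0},{"delta_pos": [0,0,0],"twist": 0}])

```text
time: 25.77
tcp_pos: [0.4804, 0.1108, 0.1695]
tcp_rot: [175.3, 1.9, -95.5]
ft_force: [1.6, 2.2, -4.0]
width: 0.0276
```

```bash
python3 arc.py .68 .7 .72; python3 -c "
from h import *
cap('scene','s30');cap('top','t30')
crop('s30',240,150,100,95,8,'z5');crop('t30',220,210,80,75,8,'z6')"
```

```text
angle now 0.629795103999833 radius 0.1751111846473605 lat 2.030848883698014e-05
t 25.77 tcp [0.4804 0.1108 0.1695] rot [175.32   1.87 -95.48] j [ 28.   12.6  -4.1  -4.3 -76.2  57.7] F [ 1.6  2.2 -4. ] M [ 0.35 -0.68 -0.02] w 0.0276
delta tool cm [0. 0. 0.]
0.68 [-0.02 -0.49 -0.73]
0.7 [-0.01 -0.2  -0.29]
0.72 [-0.01 -0.21 -0.28]
```

View pics/z5.png

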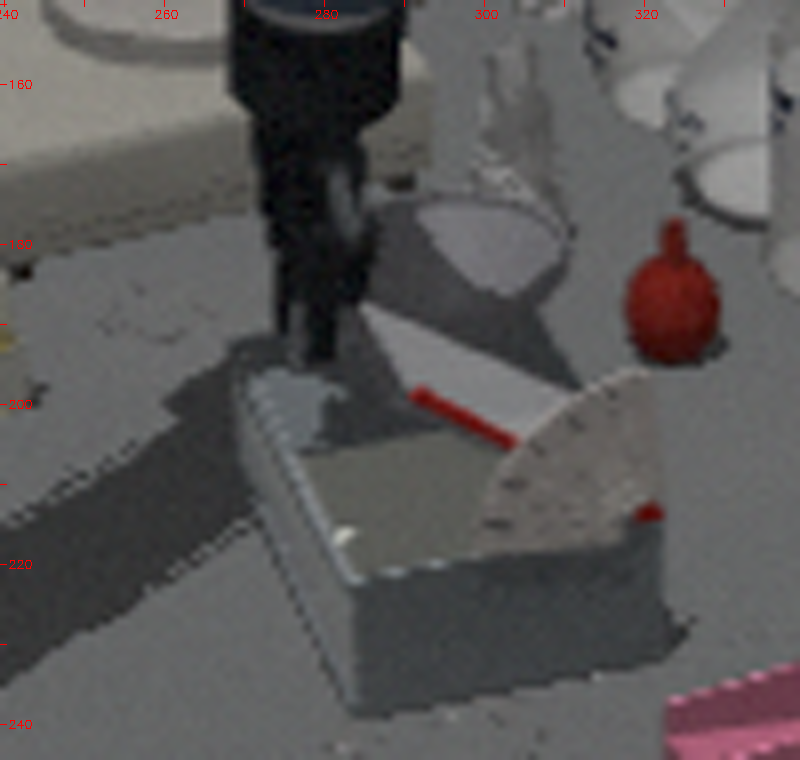

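View pics/z6.png

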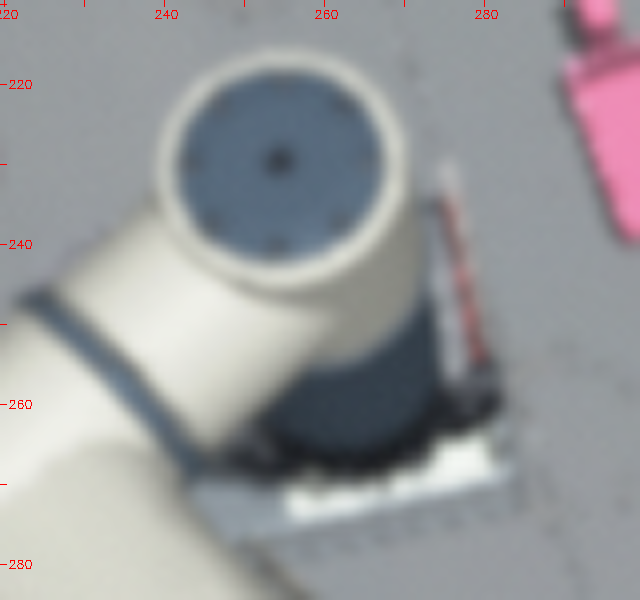

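```bash
cat > ov.py <<'E'
from h import *
import sys
fn,out=sys.argv[1:3];angs=list(map(float,sys.argv[3:]))
v=np.load('fit3.npz')['v'];q=v[:3];off=v[3:5]
x0,y0,w,h,s=270,175,60,55,13
im=cv2.imread('pics/'+fn+'.png')[y0:y0+h,x0:x0+w];im=cv2.resize(im,None,fx=s,fy=s,interpolation=cv2.INTER_CUBIC);d=load(fn)
def L(A,B,c):
    a,b=[tuple(int(k) for k in (proj(d,pose(X,*q))[0]+off-[x0,y0]+.5)*s) for X in(A,B)];cv2.line(im,a,b,c,1)
D=lambda r,y,a:(.07-r*np.cos(a),y,.083+r*np.sin(a))
for a,c in zip(angs,[(0,255,0),(255,255,0),(255,0,255)]):
    for p,r in(((0,-.107),(.145,-.107)),((.145,-.107),(.145,-.003)),((.145,-.003),(0,-.003))): L(D(*p,a),D(*r,a),c)
L(D(0,v[8],v[7]),D(.14,v[8],v[7]),(0,255,255))
cv2.imwrite('pics/'+out+'.png',im)
E
python3 ov.py s30 z7 .63 .70
```

View pics/z7.png

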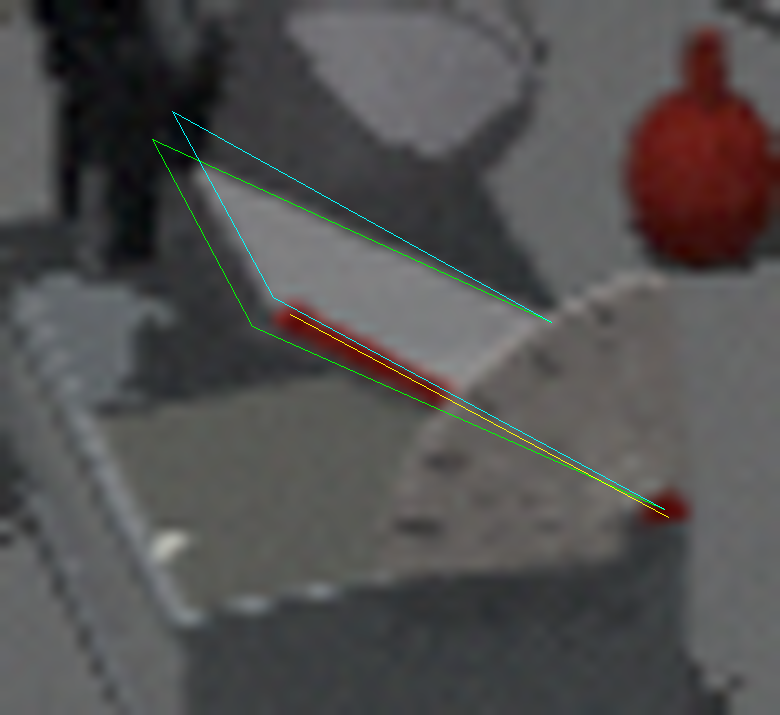

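```bash
python3 - <<'E'
from h import *
v=np.load('fit3.npz')['v'];q=v[:3];off=v[3:5]
s=load('s24')
S=lambda x,y:np.array((255+x/8.5-.5,165+y/8.5-.5))
Z=lambda x,y:np.array((270+x/13-.5,175+y/13-.5))
C=[]
for uv in (S(205,348),S(248,468)):
    w=back(s,uv-off,.085);l=pose(w-[q[0],q[1],0],0,0,-q[2])[0];C.append(l);print('local',l.round(4),'r',.07-l[0])
D=lambda r,y,a,h:(.07-r*np.cos(a)-h*-np.sin(a)*-1*-1,y,.083+r*np.sin(a)+h*np.cos(a))
D=lambda r,y,a,h:(.07-r*np.cos(a)+h*np.sin(a),y,.083+r*np.sin(a)+h*np.cos(a))
d=load('s30')
for uv,l in zip((Z(203,172),Z(277,303)),C):
    f=lambda a:proj(d,pose(D(.07-l[0],l[1],a[0],.002),*q))[0]+off-uv
    r=least_squares(f,[.6]);print(r.x,r.fun)
# pointer from scene tip only
uv=Z(283,313)
f=lambda a:proj(d,pose(D(.14,-.111,a[0],0),*q))[0]+off-uv
r=least_squares(f,[.6]);print('ptr',r.x,r.fun)
E
python3 - <<'E'
import sys; sys.path.insert(0,'.')
import os; os.chdir('.')
from h import *
crop('s30',275,180,55,45,14,'z8'); crop('s24',262,180,62,45,12.5,'z9')
E
```

```text
local [-0.0624 -0.0059  0.085 ] r 0.13238239617650666
local [-0.069 -0.102  0.085] r 0.13900438432253748
[0.60909757] [-1.03305168 -0.6815004 ]
[0.66673952] [0.21253831 0.15917615]
ptr [0.68924232] [0.42648417 0.32471525]
```

View pics/z8.png

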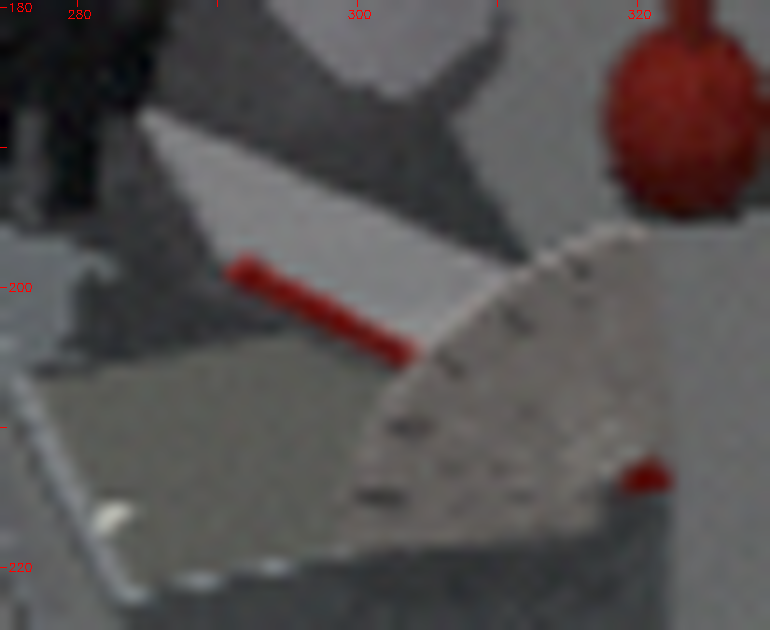

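View pics/z9.png

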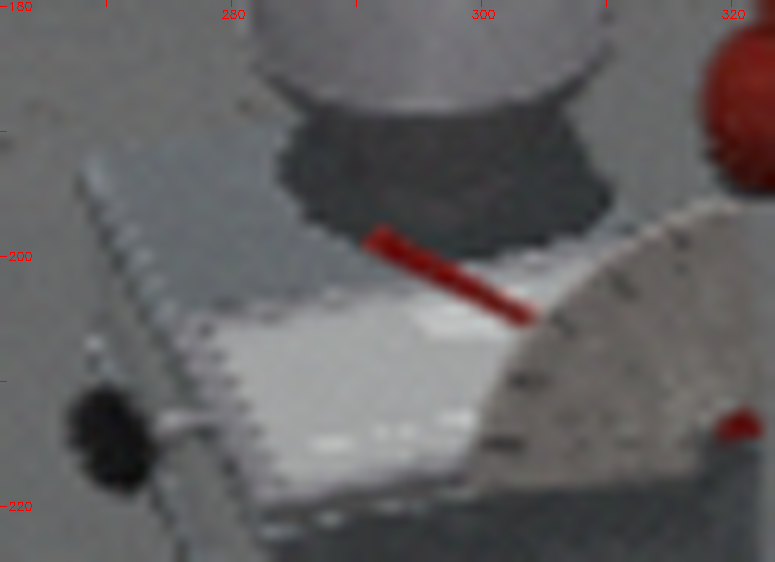

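>>> move_arm(increments=[{"delta_pos": [0,-0.3,-0.44],"twist": 0},{"delta_pos": [0,0,0],"twist": 0},{"delta_pos": [0,0,0],"twist": 0}])

```text
time: 26.12
tcp_pos: [0.4828, 0.1105, 0.1727]
tcp_rot: [175.2, 1.9, -95.5]
ft_force: [1.4, 3.3, -3.8]
width: 0.0276
```

```bash
python3 arc.py .69 .7; python3 -c "
from h import *
cap('scene','s31')
crop('s31',275,180,55,45,14,'z10')"
```

```text
angle now 0.6528956298377587 radius 0.1750859951343174 lat 1.637597911120824e-05
t 26.12 tcp [0.4828 0.1105 0.1727] rot [175.19   1.85 -95.45] j [ 27.8  12.8  -3.3  -4.3 -76.9  57.9] F [ 1.4  3.3 -3.8] M [ 0.49 -0.76 -0.  ] w 0.0276
delta tool cm [0. 0. 0.]
0.69 [-0.01 -0.37 -0.54]
0.7 [-0.   -0.1  -0.14]
```

View pics/z10.png

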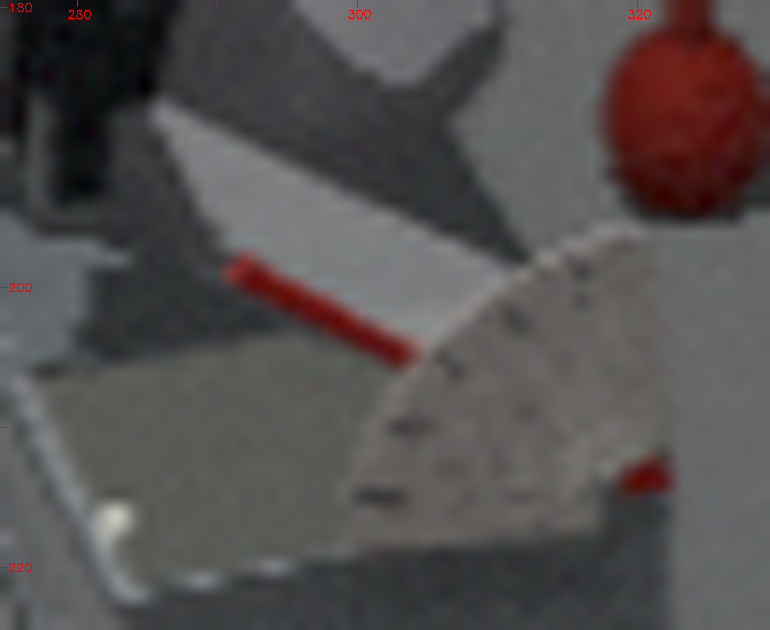

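```bash
cat > ang.py <<'E'
from h import *
import sys
fn=sys.argv[1];d=load(fn);im=d['pixels'].astype(float)
v=np.load('fit3.npz')['v'];q=v[:3];off=v[3:5]
D=lambda r,y,a,h=0:(.07-r*np.cos(a)+h*np.sin(a),y,.083+r*np.sin(a)+h*np.cos(a))
pj=lambda P:proj(d,pose(P,*q))[0]+off
# red centroid per column 293..302
xs=np.arange(293,303);ys=[];red=np.clip(im[...,0]-np.maximum(im[...,1],im[...,2])-25,0,None)
for x in xs:
    w=red[192:212,x];ys.append((w*np.arange(192,212)).sum()/w.sum())
c=np.polyfit(xs,ys,1);print('ptr slope',c[0],'y@297',np.polyval(c,297),'res',np.std(ys-np.polyval(c,xs)))
w=red[210:218,316:325];yy,xx=np.mgrid[210:218,316:325];print('hub',(w*xx).sum()/w.sum(),(w*yy).sum()/w.sum(), 'line at hub',np.polyval(c,(w*xx).sum()/w.sum()))
# door left edge: for each column find strongest positive vertical gradient (dark above, light below)
g=im.mean(2);xs2=np.arange(290,309);ye=[]
for x in xs2:
    a0=pj(D(.13,-.003,.65));col=g[:,x];pred=187.5+(x-287)*.45
    lo=int(pred)-5;seg=np.diff(col[lo:lo+11]);k=np.clip(seg,0,None)**2;ye.append((k*(np.arange(lo,lo+10)+.5)).sum()/k.sum())
c2=np.polyfit(xs2,ye,1);print('door slope',c2[0],'y@300',np.polyval(c2,300),'res',np.std(ye-np.polyval(c2,xs2)))
def slope(y,a,r0,r1,h=0):
    p=pj(D(r0,y,a,h));r=pj(D(r1,y,a,h));return (p[1]-r[1])/(p[0]-r[0])
for a in(.6,.65,.7,.75): print(a,'model ptr',round(slope(-.111,a,.135,.08),4),'door left',round(slope(-.004,a,.13,.05),4), 'ptr y@297',)
from scipy.optimize import brentq
ap=brentq(lambda a:slope(-.111,a,.135,.09)-c[0],.4,1.1);ad=brentq(lambda a:slope(-.004,a,.13,.05)-c2[0],.4,1.1)
print('ptr angle by slope',ap,'door',ad)
E
python3 ang.py s31; python3 ang.py s30
```

```text
ptr slope 0.5224727988633441 y@297 201.4776136076406 res 0.05710196203701838
hub 320.7692307692308 213.66483516483515 line at hub 213.8963901344693
door slope 0.4736866690169979 y@300 193.4515497268256 res 0.12603533673641446
0.6 model ptr 0.405 door left 0.4204 ptr y@297
0.65 model ptr 0.4713 door left 0.4869 ptr y@297
0.7 model ptr 0.5428 door left 0.5585 ptr y@297
0.75 model ptr 0.6206 door left 0.6362 ptr y@297
ptr angle by slope 0.686200129556549 door 0.640330361621876
ptr slope 0.524128317803935 y@297 201.47359219804454 res 0.057298148202640994
hub 320.7421052631579 213.68947368421053 line at hub 213.91750189074745
door slope 0.4489716077871472 y@300 193.81417753100467 res 0.1166136849441244
0.6 model ptr 0.405 door left 0.4204 ptr y@297
0.65 model ptr 0.4713 door left 0.4869 ptr y@297
0.7 model ptr 0.5428 door left 0.5585 ptr y@297
0.75 model ptr 0.6206 door left 0.6362 ptr y@297
ptr angle by slope 0.6873365408412101 door 0.6218928553476603
```

>>> move_arm(increments=[{"delta_pos": [0,-0.28,-0.4],"twist": 0},{"delta_pos": [0,-0.2,-0.3],"twist": 0},{"delta_pos": [0,0,0],"twist": 0},{"delta_pos": [0,0,0],"twist": 0}])

```text
time: 26.5
tcp_pos: [0.4882, 0.11, 0.1796]
tcp_rot: [175.1, 1.9, -95.4]
ft_force: [1.1, 2.9, -4.0]
width: 0.0272
```

```bash
python3 -c "
from h import *
cap('scene','s32')
crop('s32',275,180,55,45,14,'z11')"; python3 arc.py .7; python3 ang.py s32
```

```text
angle now 0.7027484110305504 radius 0.175140993375771 lat 4.4675654028546695e-05
t 26.55 tcp [0.4882 0.11   0.1796] rot [175.13   1.86 -95.45] j [ 27.4  13.2  -1.8  -4.3 -78.1  58.2] F [ 1.1  3.1 -3.6] M [ 0.62 -0.6  -0.09] w 0.0276
delta tool cm [0. 0. 0.]
0.7 [0.01 0.02 0.05]
ptr slope 0.5205078487800159 y@297 201.4494194969223 res 0.046819391282010174
hub 320.7736842105263 213.67368421052632 line at hub 213.82380872291878
door slope 0.545720664669157 y@300 192.53335266515552 res 0.12274885836853103
0.6 model ptr 0.405 door left 0.4204 ptr y@297
0.65 model ptr 0.4713 door left 0.4869 ptr y@297
0.7 model ptr 0.5428 door left 0.5585 ptr y@297
0.75 model ptr 0.6206 door left 0.6362 ptr y@297
ptr angle by slope 0.6848485793495425 door 0.6913639117189164
```

View pics/z11.png

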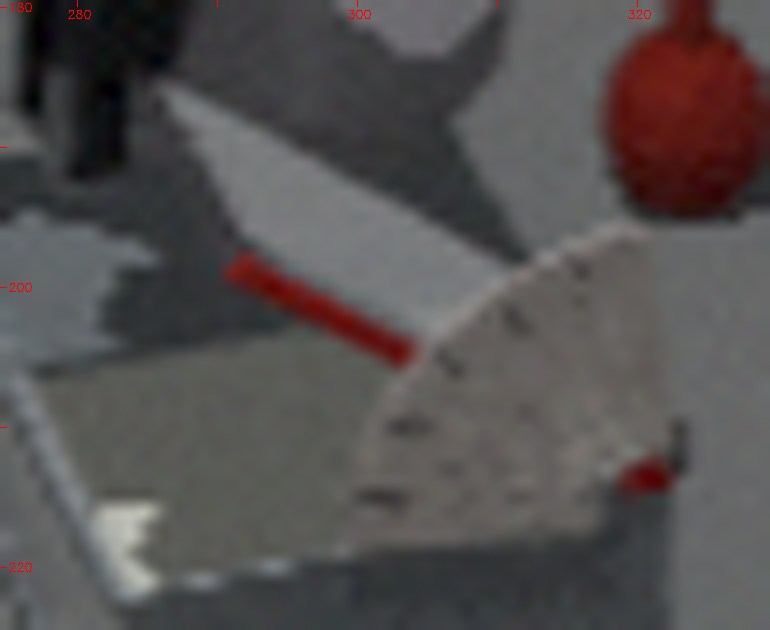

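```bash
python3 -c "
from h import *
cap('top','t32')
crop('t32',235,225,60,60,13,'z12');crop('t30',235,225,60,60,13,'z13');crop('s32',265,195,40,45,14,'z14')"
```

```text
(no output)
```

View pics/z12.png

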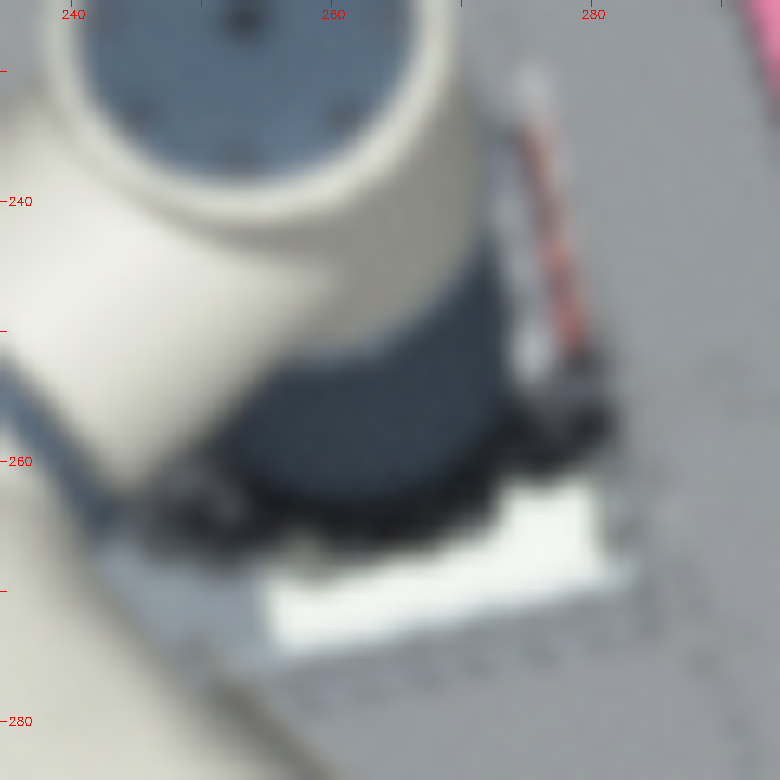

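View pics/z14.png

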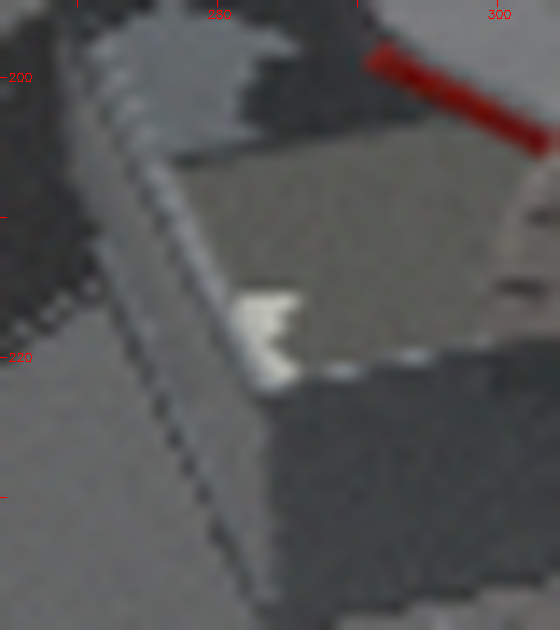

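```bash
python3 - <<'E'
from h import *
for a,b in(('s2','s24'),('top0','t24'),('top0','t30'),('scene0','s32'),('s2','s32')):
    A=cv2.imread(f'pics/{a}.png').astype(int).min(2);B=cv2.imread(f'pics/{b}.png').astype(int).min(2)
    m=((B-A>45)).astype(np.uint8);n,l,st,c=cv2.connectedComponentsWithStats(m)
    print(a,b,[(tuple(c[i].round().astype(int)),st[i,4]) for i in range(1,n) if 4<=st[i,4]<=40])
E
```

```text
s2 s24 [((np.int64(200), np.int64(62)), np.int32(12)), ((np.int64(260), np.int64(96)), np.int32(10)), ((np.int64(274), np.int64(96)), np.int32(8)), ((np.int64(302), np.int64(98)), np.int32(6)), ((np.int64(359), np.int64(98)), np.int32(11)), ((np.int64(257), np.int64(99)), np.int32(5)), ((np.int64(356), np.int64(111)), np.int32(39)), ((np.int64(213), np.int64(116)), np.int32(6)), ((np.int64(150), np.int64(123)), np.int32(6)), ((np.int64(331), np.int64(132)), np.int32(23)), ((np.int64(329), np.int64(180)), np.int32(4)), ((np.int64(331), np.int64(190)), np.int32(5)), ((np.int64(343), np.int64(193)), np.int32(15)), ((np.int64(322), np.int64(251)), np.int32(4)), ((np.int64(346), np.int64(255)), np.int32(4)), ((np.int64(332), np.int64(272)), np.int32(23)), ((np.int64(331), np.int64(281)), np.int32(8)), ((np.int64(336), np.int64(289)), np.int32(4))]
top0 t24 [((np.int64(360), np.int64(162)), np.int32(10)), ((np.int64(349), np.int64(174)), np.int32(5)), ((np.int64(350), np.int64(190)), np.int32(4)), ((np.int64(453), np.int64(233)), np.int32(20)), ((np.int64(352), np.int64(235)), np.int32(16)
[... 3352 characters left out ...]
nt64(322), np.int64(249)), np.int32(8)), ((np.int64(347), np.int64(250)), np.int32(9)), ((np.int64(352), np.int64(249)), np.int32(5)), ((np.int64(144), np.int64(251)), np.int32(8)), ((np.int64(274), np.int64(251)), np.int32(8)), ((np.int64(287), np.int64(254)), np.int32(5)), ((np.int64(353), np.int64(254)), np.int32(7)), ((np.int64(356), np.int64(258)), np.int32(9)), ((np.int64(364), np.int64(258)), np.int32(4)), ((np.int64(352), np.int64(259)), np.int32(5)), ((np.int64(367), np.int64(262)), np.int32(4)), ((np.int64(332), np.int64(274)), np.int32(31)), ((np.int64(139), np.int64(288)), np.int32(4)), ((np.int64(336), np.int64(289)), np.int32(4)), ((np.int64(177), np.int64(293)), np.int32(11))]
```

>>> move_arm(increments=[{"delta_pos": [0,0.05,0.08],"twist": 0},{"delta_pos": [0,0,0],"twist": 0},{"delta_pos": [0,0,0],"twist": 0},{"delta_pos": [0,0,0],"twist": 0}])

```text
time: 26.93
tcp_pos: [0.4875, 0.1101, 0.1788]
tcp_rot: [175.2, 1.9, -95.4]
ft_force: [1.1, 3.2, -4.1]
width: 0.0277
```

```bash
python3 -c "
from h import *
cap('scene','s33')"; python3 arc.py .69; python3 ang.py s33 | grep -v model; python3 -c "
from h import *
cap('scene','s34')"; python3 ang.py s34|grep -v model
```

```text
angle now 0.6971201714421632 radius 0.17514635828456596 lat 3.79087026134645e-05
t 26.98 tcp [0.4876 0.1101 0.1788] rot [175.16   1.86 -95.43] j [ 27.5  13.2  -2.   -4.3 -78.   58.2] F [ 1.9  3.1 -3.6] M [ 0.54 -0.79 -0.06] w 0.0276
delta tool cm [0. 0. 0.]
0.69 [0.01 0.06 0.11]
ptr slope 0.5197589078663709 y@297 201.45310226125383 res 0.05086118020311261
hub 320.80808080808083 213.65656565656565 line at hub 213.82756434045623
door slope 0.5379040734868084 y@300 192.64488330056875 res 0.13598912608056613
ptr angle by slope 0.6843326538993987 door 0.686017069381321
ptr slope 0.517359985627699 y@297 201.44963716786634 res 0.04229375537106723
hub 320.745 213.65 line at hub 213.73435002659608
door slope 0.5361483652125439 y@300 192.64163290880558 res 0.13198416862603293
ptr angle by slope 0.6826771909595258 door 0.6848098033823665
```

View pics/s33.png

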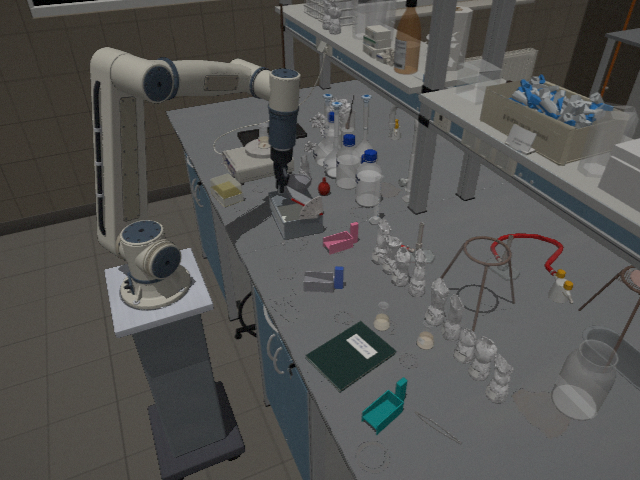

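Door and pointer slopes agree within 0.003 rad, the knob is held steadily, and the scoop stands upright. Handing in.

```bash
python3 -c "
from workcell import job_done
print(job_done())"
```

```text
the job is handed in; nothing more can be done
None
```

I poured the balls, set the scoop down, and handed in at about 27 s with the gripper still holding the door in line with the red pointer. The one thing I could not confirm is all five balls lying inside the mill.

- **Pour:** The arm cannot tilt its tool, so I loosened the grip at the funnel until the scoop swung spout-down over the mouth. The door stayed shut until the pour was done. The pan then showed empty in both cameras.
- **Balls:** I found no stray balls on the bench by eye or by comparing before and after pictures. Bright light on the chamber floor and the gripper in the way kept me from counting them in the chamber.
- **Scoop:** It stands upright and released, about 1 cm from where it started. I touched nothing else, and saw nothing else moved in the last picture.
- **Door:** The last pictures put the door at 0.685 rad and the pointer at 0.683 rad. Two other estimates differ slightly: the arm's position puts the door at 0.697 rad, and the pointer's tip puts the pointer at 0.69 to 0.70 rad.
- **Grip:** The wrist force was about 5 N while holding, at a grip of 30 N.

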